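# Charge the dip tray from the stub chute with a bail pail

### The arm

A 6-joint arm with a two-finger parallel gripper is mounted at the origin on a cart in front of the work surface, level with it; the furniture and walls round the work are solid. World frame = base frame: x ahead of the robot, y to its left, z up, the work surface at z = 0. Lengths are in m, angles in rad, forces in N, time in s.
With the tool pointing down it reaches from about 0.25 to 0.775 m from the base axis. Payload 4 kg.
Tool frame: the origin (TCP) lies where the fingers leave the gripper's body, on its centre line; the fingertips stand 97 mm ahead of it and the grasp point (between the pads) lies 78 mm ahead of it; z points along the fingers, y is the line along which they close (so a half turn about z gives the same grasp; the last joint's range is limited). The gripper opens to 94 mm and grips with 3 to 60 N. Pads are 16 mm wide; open, the fingers measure 119 mm over their backs; the gripper's body (75 mm by 177 mm) begins 78 mm behind the grasp point.
Start: joints at [1.05, 0.087, 1.371, -0, 1.684, -0.103], TCP at [0.223, 0.503, 0.303] pointing down, gripper open.
Joint ranges: [-3.1, 3.1], [-0.76, 2.03], [0.27, 2.55], [-1.08, 4.22], [0.17, 2.65], [-2.57, 2.57]. Speed limits (rad/s): [2.79, 2.79, 3.14, 3.14, 3.14, 3.14].

### API

Orientations are given as a unit quaternion [w, x, y, z].
In Python, from station import manip, snapshot, camera_info, sign_off, look_for, trace gives the robot as it stands.
- The arm moves only by the shell command python3 -m handwheel 'ROWS' [FORCE]. ROWS is text: rows parted by semicolons, each of 7 numbers parted by spaces: the shift along the tool's x, y, z in mm, then the turn, a rotation vector about the tool's x, y, z in degrees, then the closure, from 0 (fully open) to 1 (shut). In form: dx dy dz rx ry rz fingers; .... A call has 1 to 5 rows; each row shifts and turns the commanded pose from where the row before left it, along the tool's axes as they then stand; what a row does not reach is not made up. A row lasts 1/10 s, in which the tool goes at most 50 mm and 8.59 degrees, less where a joint would pass 70% of its speed; a pose out of reach is approached as far as the arm can. A call with a gripper value outside its range is refused whole. The fingers move at their own pace and stop on an object; FORCE is the grip in N (left out, the last holds). Time passes only in rows, so rows that do not move let the fingers close. It gives the time, the measured TCP pose, the force, the opening and the grip force at its end, in the units of the state.
- manip.read_state(): the state, without advancing time (a new reading comes with each control period).
- snapshot(name): name is "scene" or "top" or "wrist"; returns (picture, depth): 420x560x3 uint8, red, green, blue; 420x560 float32, m along the optical axis (not along the pixel's ray), 0 where there is no reading.
- camera_info(name): a dict with "mtx" (3x3 intrinsics, pixels), "k1" (the pictures are not rectified: a ray, as slopes to the right and down, at radius r is drawn at 1 + k1 r^2 times it, then the intrinsics apply), "eye" and "orientation" of the camera in the world. Camera axes: x right, y down, z forward; pixel columns grow to the right and rows downward; lengths in m; the calibration is good to about 2 mm. A picture is of the moment at which its call begins: read the wrist's pose just before it. camera_info takes no time and is no camera call; for the wrist camera it gives the pose at the moment of the call.
- sign_off(): hands the job in; it is judged then, once.
Trained networks look in the newest picture that a camera, given by its name, has taken for a name from the list of things; names that differ only in an ending like _2 or _b are one class to them, and where a whole thing is asked for, a point or a joint stands for the part that bears it (a point fixed in the world has none). Each returns a list of dicts, best first, with "p" (0 to 1); they miss things now and then, are a little off and sometimes report something else, mostly with a low value. They report only what shows in the picture. A call takes as long as a camera call. They do not tell look-alikes from the thing itself.
- look_for(name, camera): "bbox" ([left, top, width, height] in pixels, round what is visible of it).
- trace(name, camera): "region" (420x560 bool, what is visible of it) and "bbox" ([left, top, width, height] in pixels, round what is visible of it).
The state is a dict: "time_s": time; "q": joint angles; "joint_velocities": joint speeds; "joint_torque": joint torques, N m; "position": TCP position; "eef_rot": TCP orientation; "ft_force": force on the tool from outside, world axes, zero at the start; "torque": the same for the moment, N m; "opening": finger opening in m; "finger_force": force on a finger pad.
Only numpy, scipy, OpenCV 4.12 (cv2) and the standard library are available. Lean on these libraries where they do the work, as an engineer would, in place of code of your own. Each camera call takes 0.05 s, during which the arm holds its last target. There are 200 camera calls.

### The job

Take the dowel stubs from the bottom of the chute one after another and put all of them in the pail on its mat. Then carry the pail by its bail to the tipping stand, hang it by its pins in the notches and let go, and take it by the red knob on the bottom rim to tip all the stubs together into the dip tray; let the pail swing back upright in the stand and let go, then carry it by the bail back to its mat and stand it there upright, leaving the other things alone.

Things in the scene. Friction and masses are not known exactly. Their poses are not given: they have to be found in the camera images.
- pail: blue round pail, 110 mm high, 138 mm across the mouth (128 inside), 124 at the bottom, wall and bottom 4 mm, about 0.6 kg. Origin at the centre of its underside, z out of the mouth. Hinge pins, 10 mm thick, stand out along +y and -y at z 85 mm, as far as y 112 mm; the legs of the hinged bail (carrying handle) turn on them at y +-78 mm. A red knob stands out from the bottom rim at -x
- pail_pins (a point): the middle of the pail's pin axis: on the pail's own axis, 85 mm above the underside
- bail_grip (a point): middle of the bail's black round grip (16 mm thick, 80 mm long, along the pail's y), 95 mm from the pin axis. The bail turns with slight friction from 54 degrees towards the knob side (-x), where it rests at the start clear of the mouth's middle, through upright to 10 degrees towards +x
- rim_knob (a point): middle of the red knob on the bottom rim, by which the pail is tipped: a short cross-piece, round (20 mm diameter) and 24 mm long along the pail's y, on a 9 mm stem that stands out to -x; 100 mm from the pail's axis, 13 mm above its underside. Pinched at its two flat ends it can turn in the fingers as the pail tips
- pail_mat: round cork mat, 170 mm diameter, 4 mm thick, fixed; the pail's place. Origin at the centre of its underside, on the table
- stand: fixed tipping stand: two cheeks (y +-90 to +-106 mm) with steel V notches open upwards, 63 mm wide at their top 195 mm above the table, and a grey dip tray between and before them. Origin on the table under the pin seats; x the way the pail pours, y along the pin axis. Tray inside: x -56 to 211 mm, y +-79 mm, floor 10 mm and rim 46 mm above the table
- stand_seat (a point): where the middle of the pail's pin axis lies when both pins rest in the V notches: 170 mm above the table over the stand's origin. The pail then hangs, its underside 85 mm above the table, free to swing; its knob must be on the stand's -x side so that it pours into the tray. Bring it in from the -x side, pins above the cheeks
- chute: fixed wooden chute sloping down at 14 degrees to its -x end. Origin on the table under the lowest; x up the slope. Stubs lie across (along y) and roll down as the lowest goes. Side walls (outsides y +-39 mm) begin 21 mm up from the lowest stub's middle; its ends overhang the 44 mm wide floor by 9 mm for pinching from above. End lip 18 mm before it, 4 mm above its middle; a strap covers the second stub, 27 mm over its middle
- chute_low (a point): the middle of the lowest stub at rest in the chute, 55 mm above the table
- stub_1: light wood dowel stub with two red rings, 36 mm diameter, 62 mm long, about 45 g, it rolls; origin at its middle, its axis is y. 4 or 5 stubs are present: 3 or 4 in the chute, and perhaps one (stub_5) already in the pail
- stub_2: light wood dowel stub with two red rings, 36 mm diameter, 62 mm long, about 45 g, it rolls; origin at its middle, its axis is y. 4 or 5 stubs are present: 3 or 4 in the chute, and perhaps one (stub_5) already in the pail
- stub_3: light wood dowel stub with two red rings, 36 mm diameter, 62 mm long, about 45 g, it rolls; origin at its middle, its axis is y. 4 or 5 stubs are present: 3 or 4 in the chute, and perhaps one (stub_5) already in the pail
- stub_4: light wood dowel stub with two red rings, 36 mm diameter, 62 mm long, about 45 g, it rolls; origin at its middle, its axis is y. 4 or 5 stubs are present: 3 or 4 in the chute, and perhaps one (stub_5) already in the pail
- stub_5: light wood dowel stub with two red rings, 36 mm diameter, 62 mm long, about 45 g, it rolls; origin at its middle, its axis is y. 4 or 5 stubs are present: 3 or 4 in the chute, and perhaps one (stub_5) already in the pail
- tape_measure: yellow tape measure, 61x72x31 mm, lying on its side: a bystander, leave alone; origin at the centre of its underside
- blue_tin: small blue tin, 46x62x32 mm: a bystander, leave alone; origin at the centre of its underside
- glue_tube: squeezed yellow and white tube of glue with a blue cap, 48x194x34 mm: a bystander, leave alone; origin at the centre of its underside
Things that resemble listed ones, but are neither listed nor needed, are in the scene too. Leave any green or pink look-alike of the stub_1 alone.

How it is judged:
By the outcome, as a careful person would: the job done as asked, in the order asked, and still so for the second after the job is handed in, with the robot touching nothing.
Of stub_4, stub_5 only 1 to 2 are there at a start; the rules pass over those that are not, and their reading is None.
At some moment in a run one of pail may be knocked a few centimetres aside while the robot is not near it.
It also fails if it takes over 210 s, if anything falls off the work surface, if the arm or the gripper's body presses on something with over 40 N, if the wrist force passes 120 N, or if a joint passes its speed limit or range.

## Working session

There is one attempt and no reset: what is moved stays moved. The work goes in short steps, Python scripts to look and compute and a shell command to move; the robot and the scene stay as the last step left them, time stands still between calls to the robot, and variables do not carry over. Pictures are saved under pics/ and viewed, at most 14 in all, crops included, and the job is handed in when it is done.

```bash
ls; mkdir -p pics; cat > h.py <<'E'
import numpy as np, cv2
from scipy.spatial.transform import Rotation as R
from station import manip, snapshot, camera_info, look_for, trace
def q2R(q): return R.from_quat([q[1],q[2],q[3],q[0]]).as_matrix()
def cam(n):
    c=camera_info(n); return np.array(c["mtx"]),c["k1"],np.array(c["eye"]),q2R(c["orientation"])
def cloud(d,c):
    K,k1,e,Rm=c
    h,w=d.shape; v,u=np.mgrid[:h,:w].astype(float)
    xd=(u-K[0,2])/K[0,0]; yd=(v-K[1,2])/K[1,1]
    x,y=xd.copy(),yd.copy()
    for _ in range(8):
        f=1+k1*(x*x+y*y); x=xd/f;y=yd/f
    P=np.stack([x*d,y*d,d],-1)
    return P@Rm.T+e
def proj(p,c):
    K,k1,e,Rm=c
    q=(np.array(p)-e)@Rm; x=q[0]/q[2];y=q[1]/q[2];f=1+k1*(x*x+y*y)
    return K[0,0]*x*f+K[0,2],K[1,1]*y*f+K[1,2]
def save(n,im,s=1): cv2.imwrite('pics/'+n+'.png',cv2.resize(im[:,:,::-1],None,fx=s,fy=s))
def st():
    s=manip.read_state(); print('t',round(s["time_s"],2),'pos',np.round(s["position"],4),'\nR',np.round(q2R(s["eef_rot"]),3).tolist(),'q',np.round(s["q"],3),'F',np.round(s["ft_force"],1),'open',s["opening"]); return s
E
python3 - <<'E'
from h import *
st()
for n in("scene","top"):
    c=cam(n);im,d=snapshot(n);save(n+'0',im);P=cloud(d,c);np.savez('pics/%s0.npz'%n,im=im,d=d,P=P)
    print(n,c[2],c[3][:,2])
    for o in["pail","pail_mat","stand","chute","stub_1","rim_knob","bail_grip","tape_measure","blue_tin","glue_tube"]:
        for r in trace(o,n)[:7]:
            if r["p"]<.25: continue
            m=r["region"]&(d>0); print(o,round(r["p"],2),r["bbox"],np.round(np.median(P[m],0),3),np.round(np.percentile(P[m],[2,98],axis=0),3).tolist())
E
```

```text
pics
t 0.0 pos [0.223  0.5024 0.3015] 
R [[-0.914, 0.406, -0.001], [0.406, 0.914, -0.002], [0.0, -0.002, -1.0]] q [ 1.05   0.088  1.372 -0.     1.684 -0.103] F [ 0.1 -0.1 -0.5] open 0.09434862488939413
scene [-0.14292309 -0.82596124  0.7276162 ] [ 0.55285134  0.6743155  -0.48954468]
pail 0.95 [247.4, 193.3, 78.4, 80.4] [ 0.517 -0.013  0.077] [[0.444, -0.07, 0.003], [0.607, 0.079, 0.15]]
pail 0.44 [232.6, 146.0, 72.4, 63.4] [0.694 0.251 0.067] [[0.574, 0.216, 0.002], [0.778, 0.312, 0.118]]
stand 0.59 [304.9, 221.8, 177.8, 164.8] [ 0.509 -0.328  0.012] [[0.417, -0.422, 0.002], [0.706, -0.21, 0.18]]
chute 0.72 [228.5, 145.9, 79.4, 62.2] [0.693 0.251 0.068] [[0.575, 0.215, 0.001], [0.78, 0.32, 0.117]]
stub_1 0.7 [192.1, 201.5, 24.3, 15.9] [0.477 0.281 0.026] [[0.451, 0.261, 0.002], [0.506, 0.304, 0.036]]
stub_1 0.61 [264.5, 161.8, 14.9, 8.2] [0.69  0.276 0.096] [[0.68, 0.254, 0.082], [0.707, 0.296, 0.1]]
stub_1 0.6 [157.0, 214.1, 26.9, 20.5] [0.369 0.266 0.025] [[0.345, 0.252, 0.004], [0.407, 0.287, 0.036]]
stub_1 0.52 [226.8, 176.3, 20.7, 22.0] [0.587 0.268 0.063] [[0.573, 0.254, 0.042]
[... 2225 characters left out ...]
66, 0.102], [0.537, 0.085, 0.156]]
bail_grip 0.63 [150.8, 118.1, 48.2, 90.2] [0.702 0.255 0.081] [[0.573, 0.217, 0.002], [0.778, 0.317, 0.122]]
tape_measure 0.61 [226.5, 185.3, 88.0, 73.5] [0.529 0.011 0.037] [[0.449, -0.07, 0.002], [0.603, 0.092, 0.153]]
tape_measure 0.6 [320.2, 251.8, 24.3, 24.7] [ 0.413 -0.149  0.031] [[0.386, -0.178, 0.024], [0.444, -0.122, 0.037]]
blue_tin 0.75 [208.9, 251.3, 29.2, 24.7] [0.419 0.141 0.033] [[0.391, 0.111, 0.027], [0.446, 0.173, 0.038]]
glue_tube 0.66 [248.5, 152.9, 71.4, 18.0] [ 0.699 -0.013  0.021] [[0.678, -0.111, 0.002], [0.719, 0.072, 0.036]]
glue_tube 0.29 [157.8, 178.6, 20.4, 10.9] [0.62  0.285 0.079] [[0.61, 0.257, 0.069], [0.629, 0.312, 0.085]]
```

```bash
python3 - <<'E'
from h import *
t=np.load('pics/top0.npz')['im'];s=np.load('pics/scene0.npz')['im']
a=cv2.resize(t[110:300,130:470],None,fx=2.3,fy=2.3,interpolation=3); save('a1',a)
b=cv2.resize(s[130:400,140:500],None,fx=2.2,fy=2.2,interpolation=3); save('a2',b)
print(a.shape,b.shape)
E
```

```text
(437, 782, 3) (594, 792, 3)
```

View pics/a1.png

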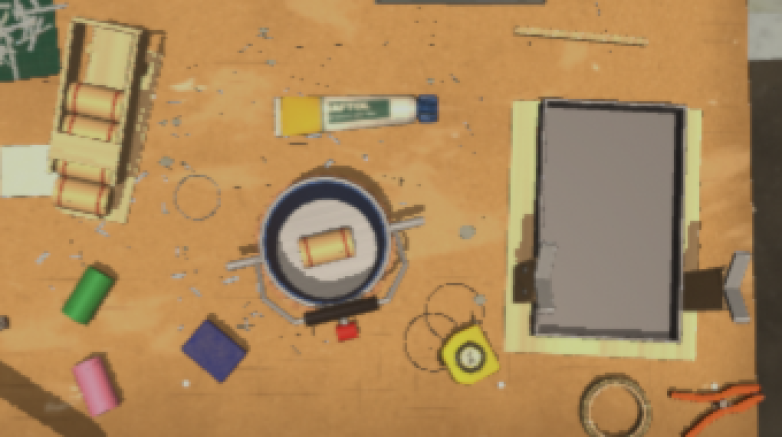

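View pics/a2.png

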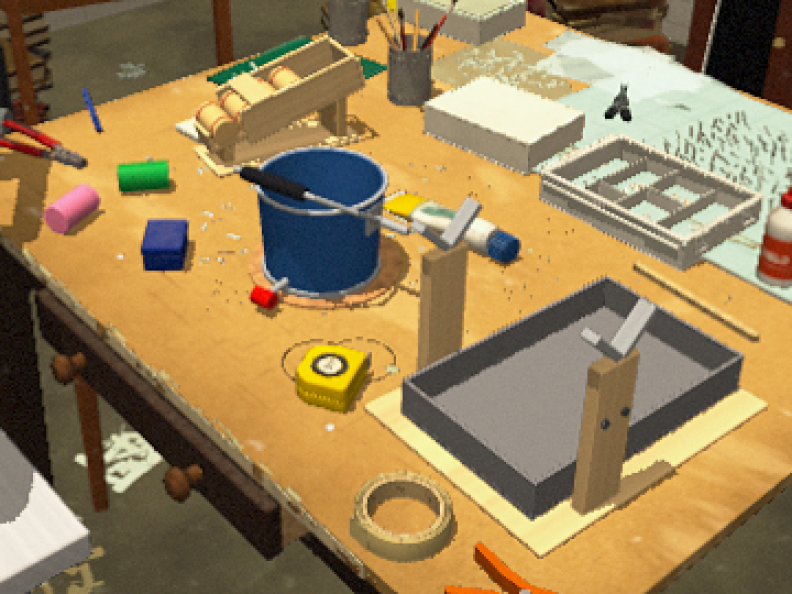

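Top crop a1: the lowest stub is at (85,190) in the chute, with others at (93,98) and (90,127) and one under the strap. One stub is already in the pail at (327,247). The green (87,293) and pink (95,385) cylinders are look-alikes and stay put. The knob is at (347,331), and the stand's cheeks are on the near side, so its +x points away from the robot. Next I'll measure the poses.

```bash
cat >> h.py <<'E'
from scipy.optimize import least_squares
def circ(p):
    f=least_squares(lambda a:np.hypot(p[:,0]-a[0],p[:,1]-a[1])-a[2],[*p.mean(0),.066],loss='soft_l1',f_scale=.002); return f.x
def pail(n="top",im=None,P=None,ztop=.114,red=True,c0=None):
    """rim circle centre, knob-based yaw (pail x direction)"""
    if im is None:
        c=cam(n); im,d=snapshot(n); P=cloud(d,c); P[d==0]=9
        save('last_'+n,im)
    z=P[...,2]; r,g,b=[im[...,i].astype(int) for i in range(3)]
    m=(abs(z-ztop)<.008)
    if c0 is None: c0=(.535,.01)
    m&=np.hypot(P[...,0]-c0[0],P[...,1]-c0[1])<.13
    blue=m&(b>r+10)
    cx=circ(P[m][:,:2]); 
    m2=m&(abs(np.hypot(P[...,0]-cx[0],P[...,1]-cx[1])-.067)<.012); cx=circ(P[m2][:,:2])
    k=(r>120)&(g<60)&(b<60)&(np.hypot(P[...,0]-cx[0],P[...,1]-cx[1])<.16)&(np.hypot(P[...,0]-cx[0],P[...,1]-cx[1])>.07)
    kp=P[k]; out=None
    if len(kp): 
        out=np.median(kp,0); v=cx[:2]-out[:2]; print(n,'pail c',np.round(cx,4),m2.sum(),'knob',np.round(out,4),len(kp),'yaw',np.degrees(np.arctan2(v[1],v[0])).round(1),'rk',np.hypot(*v).round(3))
    else: print(n,'pail c',np.round(cx,4),m2.sum(),'no knob')
    return cx,out
E
python3 - <<'E'
from h import *
for n in("top","scene"):
    f=np.load('pics/%s0.npz'%n); im,P,d=f['im'],f['P'].copy(),f['d']; P[d==0]=9
    pail(n,im,P)
    x,y,z=P[...,0],P[...,1],P[...,2]
    m=(x>.3)&(x<.7)&(y>-.4)&(y<.2)&(abs(z)<.012); print('table z',np.median(z[m]))
    # tray rim
    m=(abs(z-.046)<.006)&(x>.38)&(x<.75)&(y<-.18)&(y>-.45); 
    rc=cv2.minAreaRect((P[m][:,:2]*1000).astype(np.float32)); print('tray',m.sum(),rc)
    m=(z>.165)&(z<.21)&(x>.38)&(x<.75)&(y<-.15)&(y>-.5)
    for s in((y>-.32),(y<-.32)): q=P[m&s]; print('cheek',len(q),np.round(q.mean(0),4),np.round(np.percentile(q,[2,98],axis=0),4).tolist())
    # chute: top edges of walls
    m=(x>.55)&(x<.8)&(y>.2)&(y<.33)&(z>.03)
    p=P[m]; rc=cv2.minAreaRect((p[:,:2]*1000).astype(np.float32)); print('chute',rc)
    m=(abs(z-.027-.002)<.1)&False
    for o in trace("stub_1",n) if False else []: pass
    r,g,b=[im[...,i].astype(int) for i in range(3)]
    m=(x>.565)&(x<.615)&(y>.24)&(y<.33)&(z>.066); p=P[m]; rc=cv2.minAreaRect((p[:,:2]*1000).astype(np.float32)); print('low stub',rc, np.percentile(p[:,2],98))
    q=P[m][:,:2]-P[m][:,:2].mean(0); w,v=np.linalg.eigh(q.T@q); print('axis',v[:,1],P[m].mean(0))
E
```

```text
top pail c [0.5388 0.0136 0.0676] 514 knob [ 0.4436 -0.0114  0.0259] 36 yaw 14.7 rk 0.098
table z 0.001784211563560234
tray 603 ((571.9287109375, -306.4953308105469), (197.07406616210938, 275.2942810058594), 87.47876739501953)
cheek 206 [ 0.499  -0.2113  0.1823] [[0.4637, -0.2198, 0.1663], [0.5334, -0.2033, 0.1964]]
cheek 235 [ 0.4901 -0.4057  0.1816] [[0.4554, -0.4147, 0.1658], [0.5247, -0.3976, 0.1963]]
chute ((678.414306640625, 274.1248779296875), (83.1260757446289, 218.42039489746094), 78.34729766845703)
low stub ((595.4886474609375, 284.0472412109375), (38.12385559082031, 77.87100219726562), 0.45264896750450134) 0.08500764906982665
axis [-0.06940392  0.99758864] [0.59726026 0.28396283 0.07237607]
scene pail c [0.5382 0.0115 0.0678] 483 knob [ 0.4358 -0.0142  0.0216] 70 yaw 14.1 rk 0.106
table z 4.7766616791955485e-05
tray 1127 ((570.388671875, -314.6702880859375), (212.39341735839844, 279.8532409667969), 87.28562927246094)
cheek 245 [ 0.5028 -0.2153  0.1798] [[0.4631, -0.2222, 0.1656], [0.5303, -0.2056, 0.1929]]
cheek 330 [ 0.4943 -0.4103  0.1805] [[0.4537, -0.417, 0.1661], [0.5218, -0.4011, 0.1934]]
chute ((679.7747802734375, 271.0793762207031), (88.48129272460938, 222.81552124023438), 78.26953125)
low stub ((594.40087890625, 281.73333740234375), (40.6734504699707, 80.65729522705078), 0.15393806993961334) 0.08514040673458645
axis [-0.15945638  0.98720498] [0.59755325 0.27648342 0.07121784]
```

```bash
python3 -m handwheel '-45 -6 0 0 0 0 0; -45 -6 0 0 0 0 0; -45 -6 0 0 0 0 0; -45 -6 0 0 0 0 0; -45 -6 0 0 0 0 0' 20; python3 -m handwheel '-45 -6 0 0 0 0 0; -45 -6 0 0 0 0 0; -45 -6 0 0 0 0 0; -45 -5 0 0 0 -7 0; 0 0 0 0 0 -7 0'; python3 -m handwheel '0 0 0 0 0 0 0; 0 0 0 0 0 0 0'
python3 - <<'E'
from h import *
s=st();c=cam("wrist");im,d=snapshot("wrist");save('w1',im);P=cloud(d,c);np.savez('pics/w1.npz',im=im,d=d,P=P)
print(c[2],c[3].tolist())
for r in trace("stub_1","wrist")[:6]:
    m=r["region"]&(d>0);p=P[m]; print(round(r["p"],2),r["bbox"],np.round(np.median(p,0),3),np.percentile(p[:,2],[5,97]).round(3),cv2.minAreaRect((p[:,:2]*1000).astype(np.float32)))
E
```

```text
time_s: 1.6
position: [0.418, 0.3829, 0.3029]
eef_rot: [0.0, 0.207, 0.978, 0.0]
ft_force: [-0.4, 0.4, -0.3]
opening: 0.0938
finger_force: 0.0
time_s: 2.1
position: [0.576, 0.2861, 0.301]
eef_rot: [0.0, 0.087, 0.996, -0.001]
ft_force: [0.3, -0.2, -0.7]
opening: 0.0941
finger_force: 0.0
time_s: 2.3
position: [0.5716, 0.2901, 0.3027]
eef_rot: [-0.0, 0.088, 0.996, 0.0]
ft_force: [0.1, 0.2, -0.5]
opening: 0.0938
finger_force: 0.0
t 2.3 pos [0.5716 0.2901 0.3027] 
R [[-0.985, 0.175, -0.0], [0.175, 0.985, 0.0], [0.0, 0.0, -1.0]] q [ 0.381  0.292  1.132  0.     1.718 -1.014] F [ 0.1  0.2 -0.5] open 0.0938004206165266
[0.50026042 0.3027082  0.38467353] [[0.1749492602064825, 0.9534310232711762, 0.24568687432844813], [0.9845772902266561, -0.1695572870567742, -0.0431032014574564], [0.0005620704047439862, 0.2494385901780734, -0.9683904552435633]]
0.94 [2.6, 196.0, 35.4, 33.8] [0.542 0.004 0.042] [0.034 0.045] ((534.759033203125, 32.81956481933594), (35.568634033203125, 96.10307312011719), 14.509493827819824)
0.9 [244.6, 72.4, 52.1, 64.4] [0.482 0.294 0.034] [0.024 0.037] ((482.82086181640625, 293.4869079589844), (36.39221954345703, 61.937557220458984), 60.01841735839844)
0.81 [262.4, 237.6, 60.1, 21.1] [0.618 0.288 0.078] [0.064 0.082] ((619.5836791992188, 287.1588439941406), (61.963722229003906, 19.394052505493164), 78.88169860839844)
0.79 [258.9, 198.3, 64.1, 36.4] [0.589 0.292 0.07 ] [0.058 0.073] ((602.5508422851562, 292.385009765625), (74.69879150390625, 54.11227035522461), 78.5345458984375)
0.62 [258.3, 307.6, 63.3, 13.9] [0.681 0.274 0.088] [0.079 0.093] ((681.7188110351562, 274.32037353515625), (61.399017333984375, 5.964661121368408), 79.4207992553711)
0.58 [258.3, 291.8, 67.8, 20.5] [0.666 0.277 0.089] [0.084 0.091] ((666.3557739257812, 279.0585632324219), (63.5740966796875, 27.911911010742188), 76.2337417602539)
```

View pics/w1.png

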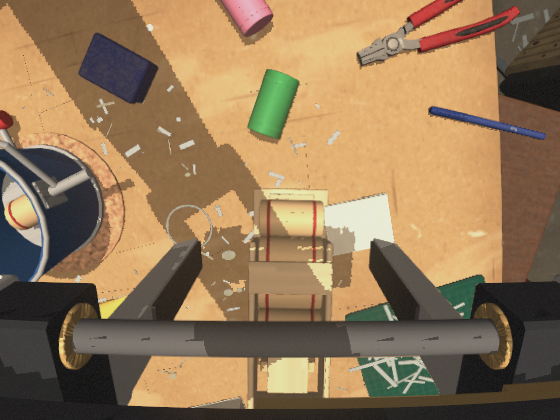

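```bash
cat >> h.py <<'E'
def cyl(p,yaw,r=.018):
    u=np.array([np.cos(yaw),np.sin(yaw)]); w=np.array([u[1],-u[0]])
    a=p[:,:2]@w; z=p[:,2]; s=p[:,:2]@u
    f=least_squares(lambda q:np.hypot(a-q[0],z-q[1])-r,[np.median(a),z.max()-r],loss='soft_l1',f_scale=.001)
    lo,hi=np.percentile(s,[2,98]); c=w*f.x[0]+u*(lo+hi)/2
    return np.r_[c,f.x[1]],hi-lo,np.abs(f.fun).mean()
E
python3 - <<'E'
from h import *
f=np.load('pics/w1.npz');P,d,im=f['P'],f['d'],f['im']
m=np.zeros(d.shape,bool);m[202:236,262:321]=1
m&=(d>0)&(P[...,2]>.05)&(P[...,2]<.085); p=P[m]
print(len(p))
for y in(77,79,81):print(y,cyl(p,np.radians(y)))
R0=np.array([[-0.985,0.175,0],[0.175,0.985,0],[0,0,-1]])
c=cyl(p,np.radians(79))[0]; t=np.array([c[0],c[1],.133]);print(R0.T@(t-[.5716,.2901,.3027])*1000)
E
```

```text
1999
77 (array([0.59382188, 0.29171709, 0.0545407 ]), np.float64(0.05411318866104081), np.float64(0.0005574404298801885))
79 (array([0.59386474, 0.29190155, 0.05453784]), np.float64(0.053836628205679304), np.float64(0.0005015935770790147))
81 (array([0.59388004, 0.29202479, 0.05453894]), np.float64(0.05381235980393151), np.float64(0.0005801793434584747))
[-21.61549439   5.67085184 169.7       ]
```

```bash
python3 -m handwheel '-21 5 30 0 0 0 0; 0 0 45 0 0 0 0; 0 0 45 0 0 0 0; 0 0 40 0 0 0 0; 0 0 9 0 0 0 0'; python3 -m handwheel '0 0 0 0 0 0 0; 0 0 0 0 0 0 1; 0 0 0 0 0 0 1; 0 0 0 0 0 0 1; 0 0 0 0 0 0 1' 20; python3 -m handwheel '0 0 0 0 0 0 1; 0 0 0 0 0 0 1'
```

```text
time_s: 2.9
position: [0.5897, 0.291, 0.1275]
eef_rot: [-0.005, 0.086, 0.996, -0.002]
ft_force: [-0.6, -1.3, -0.2]
opening: 0.0941
finger_force: 0.0
time_s: 3.4
position: [0.5941, 0.2915, 0.1356]
eef_rot: [0.001, 0.087, 0.996, 0.001]
ft_force: [0.1, 0.2, 0.4]
opening: 0.0656
finger_force: 0.0
time_s: 3.6
position: [0.5939, 0.2914, 0.1351]
eef_rot: [0.001, 0.087, 0.996, 0.001]
ft_force: [-0.9, -0.4, 4.1]
opening: 0.0621
finger_force: 19.9
```

```bash
python3 -m handwheel '0 0 -20 0 0 0 1; 0 0 -45 0 0 0 1; 0 0 -45 0 0 0 1; 0 0 -40 0 0 0 1; 2 -45 0 0 0 -4 1' 20; python3 -m handwheel '0 -46 0 0 0 0 1; 0 -46 0 0 0 0 1; 1 -46 0 0 0 0 1; 0 -46 0 0 0 0 1; 0 -46 0 0 0 0 1' 20; python3 - <<'E'
from h import *
st();pail("top");pail("scene")
E
```

```text
time_s: 4.1
position: [0.5858, 0.2511, 0.2915]
eef_rot: [0.007, 0.048, 0.999, 0.004]
ft_force: [1.9, -1.6, 1.0]
opening: 0.062
finger_force: 19.9
time_s: 4.6
position: [0.5581, 0.0169, 0.2832]
eef_rot: [-0.0, 0.052, 0.999, -0.0]
ft_force: [0.9, 0.5, -0.9]
opening: 0.0621
finger_force: 19.9
t 4.6 pos [0.5581 0.0169 0.2832] 
R [[-0.995, 0.103, -0.001], [0.103, 0.995, 0.0], [0.001, -0.0, -1.0]] q [-0.071  0.111  1.384 -0.     1.648 -1.539] F [ 0.9  0.5 -0.9] open 0.06209903949436235
top pail c [0.5402 0.013  0.0689] 171 knob [ 0.441  -0.0087  0.0266] 31 yaw 12.4 rk 0.101
scene pail c [0.5379 0.0115 0.0678] 477 knob [ 0.4371 -0.0141  0.0229] 69 yaw 14.2 rk 0.104
```

```bash
python3 -m handwheel '18 -5 0 0 0 0 1; 0 0 20 0 0 -7 1; 0 0 40 0 0 -7 1; 0 0 40 0 0 -6 1; 0 0 10 0 0 0 1' 20; python3 -m handwheel '0 0 0 0 0 0 1; 0 0 0 0 0 0 .2;0 0 0 0 0 0 .2; 0 0 0 0 0 0 .2' 20; python3 - <<'E'
from h import *
st();pail("scene")
c=cam("wrist");im,d=snapshot("wrist");save('w2',im)
E
```

```text
time_s: 5.2
position: [0.5375, 0.0163, 0.1681]
eef_rot: [-0.005, -0.123, 0.992, 0.001]
ft_force: [0.3, -0.2, -0.7]
opening: 0.0622
finger_force: 19.9
time_s: 5.6
position: [0.5416, 0.0155, 0.1761]
eef_rot: [0.002, -0.122, 0.993, -0.0]
ft_force: [-0.0, 0.3, -0.5]
opening: 0.075
finger_force: 0.0
t 5.6 pos [0.5416 0.0155 0.1761] 
R [[-0.97, -0.243, 0.004], [-0.243, 0.97, -0.0], [-0.004, -0.001, -1.0]] q [-0.076  0.126  1.582  0.     1.428 -1.892] F [-0.   0.3 -0.5] open 0.07500834021970489
scene pail c [0.5383 0.0117 0.0678] 403 knob [ 0.4377 -0.015   0.0218] 76 yaw 14.9 rk 0.104
```

View pics/w2.png

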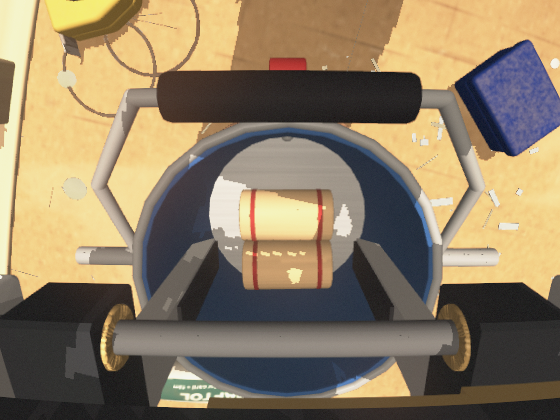

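The wrist view shows two stubs side by side in the pail, at (285,215) and (287,265). Going back for the next one.

```bash
cat >> h.py <<'E'
def low():
    s=manip.read_state(); c=cam("wrist"); im,d=snapshot("wrist"); P=cloud(d,c); x,y,z=[P[...,i] for i in range(3)]
    u=np.array([np.cos(np.radians(79)),np.sin(np.radians(79))]); rel=P[...,:2]-[.594,.292]
    al=rel@u; ac=rel@np.array([u[1],-u[0]])
    m=(d>0)&(abs(al)<.035)&(abs(ac)<.0165)&(z>.058)&(z<.08)
    if m.sum()<200: print('no low stub',m.sum()); return im,d,P
    r=cyl(P[m],np.radians(79)); print('low',m.sum(),np.round(r[0],4),r[1:])
    Rm=q2R(s["eef_rot"]); print('shift mm',np.round(Rm.T@(np.r_[r[0][:2],.133]-s["position"])*1000,1),'tool y',np.degrees(np.arctan2(Rm[1,1],Rm[0,1])).round(1)); return im,d,P
E
python3 -m handwheel '0 0 -30 0 0 0 .2; 0 0 -45 0 0 0 0; 0 0 -40 0 0 0 0; -20 43 0 0 0 0 0; -20 43 0 0 0 0 0' 20;  python3 -m handwheel '-20 43 0 0 0 0 0; -20 43 0 0 0 0 0; -20 43 0 0 0 0 0; -17 40 0 0 0 0 0; 0 0 0 0 0 8.5 0';python3 -m handwheel '0 0 0 0 0 8.5 0; 0 0 0 0 0 8 0; 0 0 0 0 0 0 0;0 0 0 0 0 0 0'; python3 - <<'E'
from h import *
low(); pail("scene")
E
```

```text
time_s: 6.2
position: [0.5594, 0.1086, 0.2923]
eef_rot: [0.003, -0.12, 0.993, -0.0]
ft_force: [0.8, -0.3, -0.2]
opening: 0.0939
finger_force: 0.0
time_s: 6.7
position: [0.5916, 0.2966, 0.2878]
eef_rot: [-0.0, -0.05, 0.999, 0.001]
ft_force: [-0.3, -0.6, 0.6]
opening: 0.0937
finger_force: 0.0
time_s: 7.1
position: [0.592, 0.2912, 0.2891]
eef_rot: [0.0, 0.094, 0.996, 0.0]
ft_force: [0.7, 0.8, 0.6]
opening: 0.094
finger_force: 0.0
low 2361 [0.5939 0.2917 0.0544] (np.float64(0.05911982421471812), np.float64(0.0005113515718822425))
shift mm [ -1.7   0.8 156.1] tool y 79.2
scene pail c [0.538  0.0116 0.0677] 478 knob [ 0.436  -0.014   0.0218] 69 yaw 14.1 rk 0.105
```

```bash
python3 -m handwheel '-2 0 40 0 0 0 0; 0 0 45 0 0 0 0; 0 0 45 0 0 0 0; 0 0 24 0 0 0 0; 0 0 0 0 0 0 0' 20; python3 -m handwheel '0 0 0 0 0 0 1; 0 0 0 0 0 0 1; 0 0 0 0 0 0 1; 0 0 0 0 0 0 1; 0 0 0 0 0 0 1' 20; python3 -m handwheel '0 0 0 0 0 0 1; 0 0 -20 0 0 0 1; 0 0 -45 0 0 0 1; 0 0 -45 0 0 0 1; 0 0 -40 0 0 0 1' 20;python3 -m handwheel '0 -45 0 0 0 0 1; 0 -48 0 0 0 0 1; 1 -48 0 0 0 0 1; 0 -48 0 0 0 0 1; 0 -48 0 0 0 0 1' 20; python3 -m handwheel '0 -47 0 0 0 0 1; 0 0 0 0 0 -8.5 1; 0 0 0 0 0 -8.5 1; 0 0 0 0 0 -8 1; 0 0 0 0 0 0 1' 20; python3 - <<'E'
from h import *
st();pail("scene")
E
```

```text
time_s: 7.7
position: [0.5913, 0.2896, 0.1289]
eef_rot: [-0.005, 0.095, 0.995, -0.002]
ft_force: [-1.0, -0.5, -0.1]
opening: 0.0938
finger_force: 0.0
time_s: 8.2
position: [0.5946, 0.2912, 0.1365]
eef_rot: [0.001, 0.095, 0.995, 0.001]
ft_force: [-0.5, 0.1, 2.9]
opening: 0.062
finger_force: 20.0
time_s: 8.7
position: [0.5937, 0.2908, 0.2865]
eef_rot: [0.0, 0.095, 0.995, 0.0]
ft_force: [0.5, -0.1, -0.8]
opening: 0.062
finger_force: 20.0
time_s: 9.2
position: [0.547, 0.0568, 0.2843]
eef_rot: [-0.0, 0.095, 0.995, -0.0]
ft_force: [0.4, -0.9, -0.5]
opening: 0.0619
finger_force: 20.0
time_s: 9.7
position: [0.5388, 0.012, 0.2843]
eef_rot: [-0.0, -0.122, 0.993, 0.0]
ft_force: [0.3, 0.1, 0.2]
opening: 0.0614
finger_force: 20.0
t 9.7 pos [0.5388 0.012  0.2843] 
R [[-0.97, -0.242, -0.001], [-0.242, 0.97, 0.0], [0.001, 0.0, -1.0]] q [-0.083  0.067  1.428  0.     1.647 -1.898] F [0.3 0.1 0.2] open 0.061436025307549304
scene pail c [0.5382 0.0115 0.0676] 480 knob [ 0.4368 -0.0122  0.0225] 67 yaw 13.2 rk 0.104
```

```bash
python3 -m handwheel '-16 0 20 0 0 0 1; 0 0 40 0 0 0 1; 0 0 40 0 0 0 1; 0 0 3 0 0 0 1; 0 0 0 0 0 0 1' 20; python3 -m handwheel '0 0 0 0 0 0 .2;0 0 0 0 0 0 .2; 0 0 0 0 0 0 .2; 0 0 -20 0 0 0 .2; 0 0 -45 0 0 0 0' 20;python3 -m handwheel '-1 0 -40 0 0 0 0; -20 43 0 0 0 0 0; -20 43 0 0 0 0 0; -20 43 0 0 0 0 0; -20 43 0 0 0 0 0'; python3 -m handwheel '-20 43 0 0 0 0 0; -9 44 0 0 0 0 0; 0 0 0 0 0 8.5 0; 0 0 0 0 0 8.5 0; 0 0 0 0 0 8 0';python3 -m handwheel '0 0 0 0 0 0 0; 0 0 0 0 0 0 0';  python3 - <<'E'
from h import *
low(); pail("scene"); pail("top"); im,d=snapshot("top")
for r in trace("stub_1","top"): print(r["p"],r["bbox"])
E
```

```text
time_s: 10.25
position: [0.5541, 0.0163, 0.181]
eef_rot: [-0.001, -0.122, 0.993, 0.0]
ft_force: [0.8, 0.4, -0.2]
opening: 0.0618
finger_force: 20.0
time_s: 10.75
position: [0.5528, 0.0162, 0.2438]
eef_rot: [-0.004, -0.122, 0.992, 0.001]
ft_force: [-0.3, -0.0, -0.4]
opening: 0.0804
finger_force: 0.0
time_s: 11.25
position: [0.5917, 0.2043, 0.2884]
eef_rot: [0.001, -0.122, 0.993, 0.0]
ft_force: [0.4, -0.3, 0.1]
opening: 0.0938
finger_force: 0.0
time_s: 11.75
position: [0.5983, 0.295, 0.2878]
eef_rot: [0.001, 0.098, 0.995, 0.0]
ft_force: [0.3, -0.4, 0.6]
opening: 0.094
finger_force: 0.0
time_s: 11.95
position: [0.5985, 0.2941, 0.2875]
eef_rot: [0.001, 0.094, 0.996, 0.0]
ft_force: [0.7, -0.7, -0.5]
opening: 0.0937
finger_force: 0.0
low 2423 [0.5939 0.2919 0.0545] (np.float64(0.05912643315202387), np.float64(0.0005144830345508744))
shift mm [  4.3  -3.1 154.5] tool y 79.2
scene pail c [0.5381 0.0117 0.0678] 477 knob [ 0.4362 -0.0128  0.0213] 69 yaw 13.5 rk 0.105
top pail c [0.5388 0.0137 0.0677] 513 knob [ 0.4462 -0.0114  0.0245] 23 yaw 15.1 rk 0.096
0.63 [152.9, 192.9, 28.1, 8.6]
0.62 [256.6, 198.7, 24.1, 11.9]
0.53 [262.6, 205.6, 23.6, 20.1]
0.46 [166.3, 264.2, 15.8, 24.3]
0.43 [168.1, 226.7, 12.0, 18.6]
```

Repeat for the next stub.

```bash
python3 -m handwheel '4 -3 40 0 0 0 0; 0 0 45 0 0 0 0; 0 0 45 0 0 0 0; 0 0 22 0 0 0 0; 0 0 0 0 0 0 0' 20; python3 -m handwheel '0 0 0 0 0 0 1; 0 0 0 0 0 0 1; 0 0 0 0 0 0 1; 0 0 0 0 0 0 1; 0 0 0 0 0 0 1' 20; python3 -m handwheel '0 0 0 0 0 0 1; 0 0 -20 0 0 0 1; 0 0 -45 0 0 0 1; 0 0 -45 0 0 0 1; 0 0 -40 0 0 0 1' 20;python3 -m handwheel '0 -45 0 0 0 0 1; 0 -48 0 0 0 0 1; 1 -48 0 0 0 0 1; 0 -48 0 0 0 0 1; 0 -48 0 0 0 0 1' 20; python3 -m handwheel '0 -47 0 0 0 0 1; 0 0 0 0 0 -8.5 1; 0 0 0 0 0 -8.5 1; 0 0 0 0 0 -8 1; 0 0 0 0 0 0 1' 20; python3 - <<'E'
from h import *
st();pail("scene")
im,d=snapshot("top");save("t2",cv2.resize(im[110:300,130:470],None,fx=2.3,fy=2.3,interpolation=3))
E
```

```text
time_s: 12.7
position: [0.5914, 0.2908, 0.1291]
eef_rot: [-0.005, 0.095, 0.995, -0.002]
ft_force: [0.0, 0.1, -0.5]
opening: 0.0941
finger_force: 0.0
time_s: 13.2
position: [0.5945, 0.2921, 0.1364]
eef_rot: [0.001, 0.095, 0.995, 0.001]
ft_force: [0.3, -0.7, 3.0]
opening: 0.0618
finger_force: 20.0
time_s: 13.7
position: [0.5937, 0.2919, 0.2865]
eef_rot: [0.0, 0.095, 0.995, 0.0]
ft_force: [-0.6, -0.3, -0.5]
opening: 0.062
finger_force: 20.0
time_s: 14.2
position: [0.547, 0.0578, 0.2843]
eef_rot: [-0.0, 0.095, 0.995, -0.0]
ft_force: [0.6, -0.7, -0.7]
opening: 0.062
finger_force: 20.0
time_s: 14.7
position: [0.5388, 0.013, 0.2843]
eef_rot: [-0.0, -0.122, 0.993, 0.0]
ft_force: [-0.9, -0.4, -0.9]
opening: 0.0622
finger_force: 20.0
t 14.7 pos [0.5388 0.013  0.2843] 
R [[-0.97, -0.242, -0.001], [-0.242, 0.97, 0.0], [0.001, 0.0, -1.0]] q [-0.081  0.067  1.428  0.     1.647 -1.897] F [-0.9 -0.4 -0.9] open 0.06223857972259302
scene pail c [0.538  0.0118 0.0678] 477 knob [ 0.437  -0.014   0.0225] 68 yaw 14.3 rk 0.104
```

View pics/t2.png

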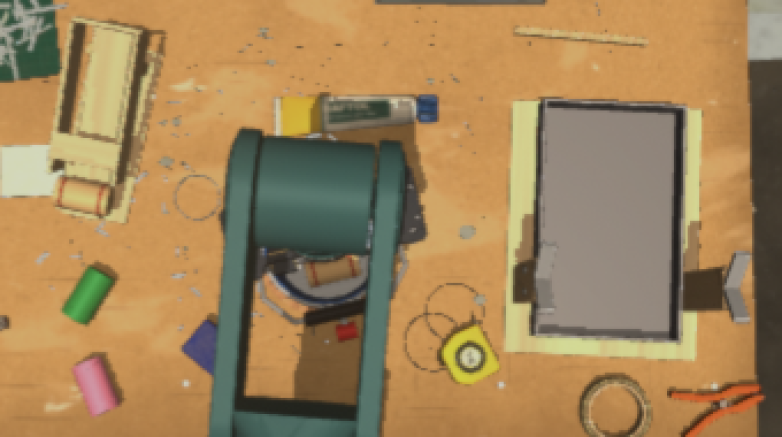

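The crop shows one stub left in the chute at (83,195).

```bash
python3 -m handwheel '0 0 20 0 0 0 1; 0 0 40 0 0 0 1; 0 0 36 0 0 0 1; 0 0 0 0 0 0 1; 0 0 0 0 0 0 1' 20; python3 -m handwheel '0 0 0 0 0 0 .2;0 0 0 0 0 0 .2; 0 0 0 0 0 0 .2; 0 0 0 0 0 0 .2' 20;  python3 - <<'E'
from h import *
im,d=snapshot("wrist");save("w3",im)
E
python3 -m handwheel '0 0 -20 0 0 0 .2; 0 0 -45 0 0 0 0; -1 0 -32 0 0 0 0; -20 43 0 0 0 0 0; -20 43 0 0 0 0 0'; python3 -m handwheel '-20 43 0 0 0 0 0; -20 43 0 0 0 0 0;-20 43 0 0 0 0 0; -19 43 0 0 0 0 0; 0 0 0 0 0 8.5 0';python3 -m handwheel '0 0 0 0 0 8.5 0; 0 0 0 0 0 8 0;0 0 0 0 0 0 0; 0 0 0 0 0 0 0';  python3 - <<'E'
from h import *
low(); pail("scene"); pail("top")
E
```

```text
time_s: 15.3
position: [0.5389, 0.0135, 0.1887]
eef_rot: [-0.001, -0.122, 0.993, 0.0]
ft_force: [0.1, -0.1, 0.4]
opening: 0.0619
finger_force: 20.0
time_s: 15.7
position: [0.5395, 0.0132, 0.19]
eef_rot: [0.001, -0.122, 0.992, -0.0]
ft_force: [-0.5, 0.1, -0.8]
opening: 0.0754
finger_force: 0.0
time_s: 16.25
position: [0.5588, 0.1066, 0.2883]
eef_rot: [0.002, -0.121, 0.993, -0.0]
ft_force: [0.6, 0.1, 0.7]
opening: 0.0939
finger_force: 0.0
time_s: 16.75
position: [0.5923, 0.2983, 0.2841]
eef_rot: [-0.001, -0.05, 0.999, 0.001]
ft_force: [-0.2, -0.3, -0.4]
opening: 0.0941
finger_force: 0.0
time_s: 17.15
position: [0.5927, 0.2926, 0.2857]
eef_rot: [0.0, 0.094, 0.996, 0.0]
ft_force: [0.7, -0.1, 0.2]
opening: 0.0941
finger_force: 0.0
low 2406 [0.5938 0.2918 0.0545] (np.float64(0.059238352814283246), np.float64(0.0005187977948591247))
shift mm [ -1.2  -0.6 152.7] tool y 79.2
scene pail c [0.538  0.0118 0.0679] 481 knob [ 0.4367 -0.0121  0.0215] 70 yaw 13.2 rk 0.104
top pail c [0.5387 0.0136 0.0676] 518 knob [ 0.4436 -0.0114  0.0248] 21 yaw 14.7 rk 0.098
```

View pics/w3.png

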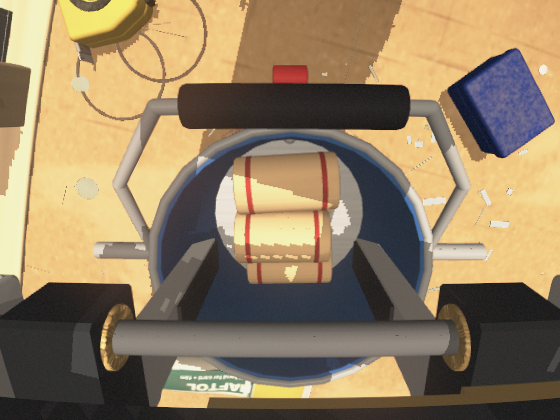

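Four are in the pail; the fourth lies higher, on the knob side at (288,182). I'll drop the last one towards the far side.

```bash
python3 -m handwheel '-1 0 40 0 0 0 0; 0 0 45 0 0 0 0; 0 0 45 0 0 0 0; 0 0 20 0 0 0 0; 0 0 0 0 0 0 0' 20; python3 -m handwheel '0 0 0 0 0 0 1; 0 0 0 0 0 0 1; 0 0 0 0 0 0 1; 0 0 0 0 0 0 1; 0 0 0 0 0 0 1' 20; python3 -m handwheel '0 0 0 0 0 0 1; 0 0 -20 0 0 0 1; 0 0 -45 0 0 0 1; 0 0 -45 0 0 0 1; 0 0 -40 0 0 0 1' 20;python3 -m handwheel '0 -45 0 0 0 0 1; 0 -48 0 0 0 0 1; 1 -48 0 0 0 0 1; 0 -48 0 0 0 0 1; 0 -48 0 0 0 0 1' 20; python3 -m handwheel '0 -47 0 0 0 0 1; 0 0 0 0 0 -8.5 1; 0 0 0 0 0 -8.5 1; 0 0 0 0 0 -8 1; 0 0 0 0 0 0 1' 20; python3 - <<'E'
from h import *
st();pail("scene")
E
```

```text
time_s: 17.8
position: [0.5914, 0.2914, 0.1304]
eef_rot: [-0.004, 0.095, 0.995, -0.002]
ft_force: [-0.4, 0.3, -0.4]
opening: 0.0941
finger_force: 0.0
time_s: 18.3
position: [0.5943, 0.2927, 0.1374]
eef_rot: [0.001, 0.095, 0.995, 0.001]
ft_force: [-0.8, 0.2, 2.7]
opening: 0.0618
finger_force: 20.0
time_s: 18.8
position: [0.5935, 0.2925, 0.2875]
eef_rot: [0.0, 0.095, 0.995, 0.0]
ft_force: [-0.4, 0.1, -0.4]
opening: 0.0617
finger_force: 20.0
time_s: 19.3
position: [0.5469, 0.0584, 0.2853]
eef_rot: [-0.0, 0.095, 0.995, 0.0]
ft_force: [0.9, -0.2, -0.7]
opening: 0.0615
finger_force: 20.0
time_s: 19.8
position: [0.5386, 0.0136, 0.2853]
eef_rot: [-0.0, -0.122, 0.993, 0.0]
ft_force: [0.5, 0.0, -0.1]
opening: 0.0615
finger_force: 20.0
t 19.8 pos [0.5386 0.0136 0.2853] 
R [[-0.97, -0.242, -0.001], [-0.242, 0.97, 0.0], [0.001, 0.0, -1.0]] q [-0.08   0.067  1.427  0.     1.649 -1.896] F [ 0.5  0.  -0.1] open 0.06145565647619375
scene pail c [0.5381 0.0115 0.0677] 472 knob [ 0.4363 -0.0135  0.0225] 67 yaw 13.8 rk 0.105
```

```bash
python3 -m handwheel '-16 0 20 0 0 0 1; 0 0 40 0 0 0 1; 0 0 36 0 0 0 1; 0 0 0 0 0 0 1; 0 0 0 0 0 0 1' 20; python3 -m handwheel '0 0 0 0 0 0 .2;0 0 0 0 0 0 .2; 0 0 0 0 0 0 .2; 0 0 0 0 0 0 .2' 20; python3 -m handwheel '0 0 -20 0 0 0 .2; 0 0 -45 0 0 0 .2; 45 0 -35 0 0 0 .4; 45 0 0 0 0 8.5 .4; 0 0 0 0 0 8.5 .4'; python3 -m handwheel '0 0 0 0 0 8.5 .4; 0 0 0 0 0 8.5 .4;0 0 0 0 0 8.5 .4; 0 0 0 0 0 8.5 .4; 0 0 0 0 0 8.5 .4';python3 -m handwheel '0 0 0 0 0 8.5 .4; 0 0 0 0 0 8.5 .4;0 0 0 0 0 8.5 .4; 0 0 0 0 0 5 .4; 0 0 0 0 0 0 .4';  python3 - <<'E'
from h import *
s=st(); pail("scene"); pail("top")
for n in("wrist","top","scene"):
    c=cam(n);im,d=snapshot(n);P=cloud(d,c);save('b_'+n,im)
    for r in trace("bail_grip",n)[:1]:
        m=r["region"]&(d>0); x,y,z=P[...,0],P[...,1],P[...,2]; g=im.astype(int).max(-1)
        m&=(g<75)&(z>.12)&(z<.17)
        if m.sum()<20: print(n,'few'); continue
        p=P[m]; print(n,r["p"],m.sum(),np.round(p.mean(0),4),np.percentile(p,[3,97],axis=0).round(4).tolist(),cv2.minAreaRect((p[:,:2]*1000).astype(np.float32)))
E
```

```text
time_s: 20.35
position: [0.5542, 0.0179, 0.1896]
eef_rot: [-0.001, -0.122, 0.993, 0.0]
ft_force: [-0.1, 0.0, 1.6]
opening: 0.0618
finger_force: 20.0
time_s: 20.75
position: [0.5548, 0.0177, 0.191]
eef_rot: [0.001, -0.122, 0.992, -0.0]
ft_force: [-0.0, 0.5, 0.0]
opening: 0.0747
finger_force: 0.0
time_s: 21.25
position: [0.4687, -0.0033, 0.2866]
eef_rot: [0.0, 0.029, 1.0, -0.0]
ft_force: [0.1, -0.4, -0.4]
opening: 0.0574
finger_force: 0.0
time_s: 21.75
position: [0.4724, -0.0028, 0.2859]
eef_rot: [0.0, 0.389, 0.921, 0.0]
ft_force: [0.1, 0.1, -0.0]
opening: 0.0561
finger_force: 0.0
time_s: 22.25
position: [0.4724, -0.0028, 0.2858]
eef_rot: [0.0, 0.615, 0.788, 0.0]
ft_force: [0.1, -0.2, -0.3]
opening: 0.0565
finger_force: 0.0
t 22.25 pos [ 0.4724 -0.0028  0.2858] 
R [[-0.243, 0.97, 0.001], [0.97, 0.243, 0.0], [-0.0, 0.001, -1.0]] q [-0.126 -0.083  1.575  0.     1.649 -0.372] F [ 0.1 -0.2 -0.3] open 0.05652704092348093
scene pail c [0.5379 0.0115 0.0677] 479 knob [ 0.4369 -0.0124  0.0223] 68 yaw 13.3 rk 0.104
top pail c [0.5385 0.0138 0.0678] 243 no knob
wrist 0.82 2262 [ 0.4634 -0.0008  0.1504] [[0.4508, -0.0367, 0.147], [0.4758, 0.0346, 0.1527]] ((463.628662109375, -2.336627960205078), (15.1303129196167, 79.54362487792969), 14.082661628723145)
scene 0.6 216 [ 0.4611 -0.0105  0.1467] [[0.4497, -0.0441, 0.138], [0.4746, 0.0283, 0.1522]] ((461.7387390136719, -6.426181793212891), (17.584156036376953, 80.63639068603516), 18.13738250732422)
```

View pics/b_wrist.png

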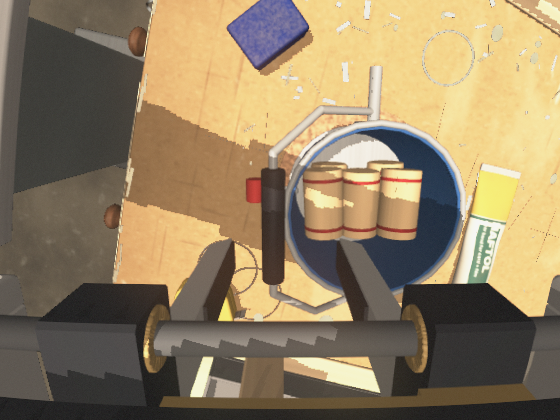

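All five stubs are in the pail, with the bail grip at (273,225). Gripping it and swinging it upright along its arc.

```bash
python3 -m handwheel '3 -8 20 0 0 0 .4; 0 0 30 0 0 0 .4; 0 0 13 0 0 0 .4; 0 0 0 0 0 0 .4; 0 0 0 0 0 0 1' 25; python3 -m handwheel '0 0 0 0 0 0 1; 0 0 0 0 0 0 1; 0 0 0 0 0 0 1; 0 10 -12 0 0 0 1; 0 11 -9 0 0 0 1' 25; python3 -m handwheel '0 13 -7.5 0 0 0 1; 0 14 -6 0 0 0 1; 0 14 -3 0 0 0 1; 0 15 -2 0 0 0 1; 0 0 0 0 0 0 1';  python3 - <<'E'
from h import *
s=st(); pail("scene")
E
```

```text
time_s: 23.15
position: [0.4643, -0.0019, 0.223]
eef_rot: [0.0, 0.615, 0.788, 0.0]
ft_force: [-0.7, -0.2, 0.4]
opening: 0.0517
finger_force: 0.0
time_s: 23.65
position: [0.4819, 0.0026, 0.2443]
eef_rot: [-0.002, 0.615, 0.788, -0.003]
ft_force: [-5.3, -0.9, 3.4]
opening: 0.0149
finger_force: 25.0
time_s: 24.15
position: [0.5401, 0.016, 0.2717]
eef_rot: [0.005, 0.615, 0.788, 0.002]
ft_force: [-10.9, -2.2, 27.4]
opening: 0.0152
finger_force: 25.0
t 24.15 pos [0.5401 0.016  0.2717] 
R [[-0.243, 0.97, 0.01], [0.97, 0.243, -0.003], [-0.006, 0.009, -1.0]] q [-0.074  0.068  1.452 -0.003  1.611 -0.319] F [-10.9  -2.2  27.4] open 0.015194192881480799
scene pail c [0.5855 0.024  0.0681] 477 knob [ 0.4614 -0.0079  0.0919] 63 yaw 14.4 rk 0.128
```

```bash
python3 - <<'E'
from h import *
im,d=snapshot("scene"); save('s3',cv2.resize(im[150:330,180:420],None,fx=3,fy=3,interpolation=3)); st()
E
```

```text
t 24.25 pos [0.5393 0.0159 0.2713] 
R [[-0.242, 0.97, 0.009], [0.97, 0.243, -0.003], [-0.006, 0.008, -1.0]] q [-0.074  0.067  1.454 -0.003  1.611 -0.319] F [-11.   -2.7  27.3] open 0.015174421010556223
```

View pics/s3.png

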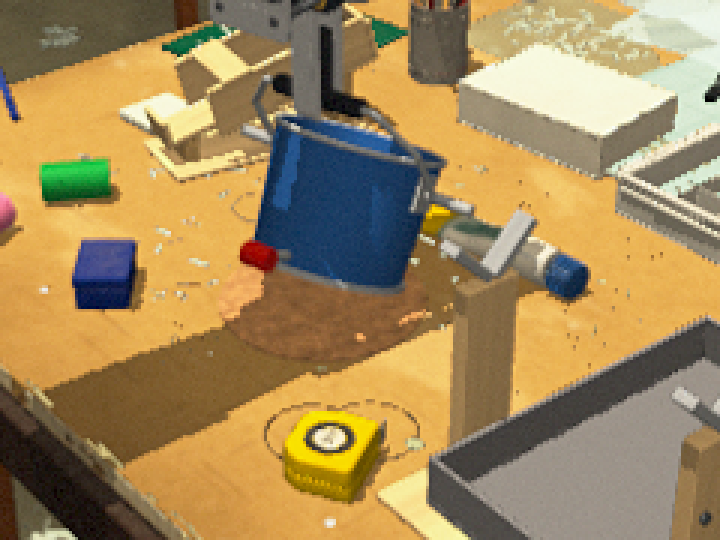

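The bail didn't turn in the fingers, so the pail is tipped, with the knob raised at (258,253). I'll reverse the arc to set it down, then swing the bail up with a loose hold.

```bash
python3 -m handwheel '0 -8 1 0 0 0 1; 0 -7 1 0 0 0 1; 0 -7 1.5 0 0 0 1; 0 -7 1.5 0 0 0 1; 0 -7 3 0 0 0 1' 25; python3 -m handwheel '0 -7 3 0 0 0 1; 0 -7 4 0 0 0 1; 0 -6 3.5 0 0 0 1; 0 -6 4 0 0 0 1; 0 -5 5 0 0 0 1';python3 -m handwheel '0 -5 6 0 0 0 1; 0 -5 6 0 0 0 1; 0 0 0 0 0 0 1'; python3 - <<'E'
from h import *
s=st(); pail("scene"); im,d=snapshot("scene"); save('s4',cv2.resize(im[150:330,180:420],None,fx=3,fy=3,interpolation=3))
E
```

```text
time_s: 24.75
position: [0.5017, 0.0072, 0.2562]
eef_rot: [-0.001, 0.615, 0.788, -0.002]
ft_force: [-5.7, -1.4, 3.7]
opening: 0.0152
finger_force: 25.0
time_s: 25.25
position: [0.474, 0.0006, 0.2348]
eef_rot: [0.001, 0.615, 0.788, 0.001]
ft_force: [3.8, 1.2, 0.9]
opening: 0.0156
finger_force: 25.0
time_s: 25.55
position: [0.464, -0.0019, 0.224]
eef_rot: [0.001, 0.615, 0.788, 0.001]
ft_force: [1.4, 0.9, 9.0]
opening: 0.0152
finger_force: 25.0
t 25.55 pos [ 0.464  -0.0019  0.224 ] 
R [[-0.243, 0.97, 0.002], [0.97, 0.243, -0.0], [-0.001, 0.002, -1.0]] q [-0.127 -0.078  1.693  0.     1.524 -0.372] F [1.4 0.9 9. ] open 0.01520049836359851
scene pail c [0.539  0.0113 0.0676] 408 knob [ 0.439  -0.0143  0.0221] 72 yaw 14.3 rk 0.103
```

View pics/s4.png

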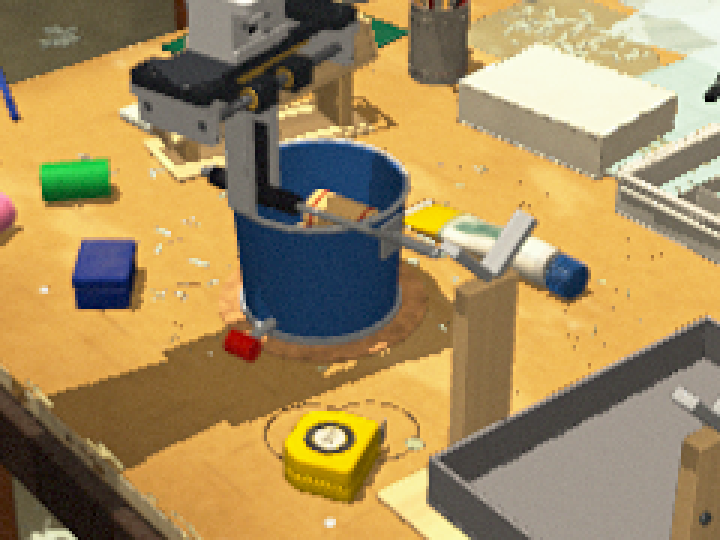

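The pail is upright again in its place, with the knob at (242,345). Swinging the bail with a loose cage grip this time.

```bash
python3 -m handwheel '0 0 0 0 0 0 .74; 0 0 0 0 0 0 .74; 0 7 -8.5 0 0 0 .74; 0 7 -7.5 0 0 0 .74; 0 8 -6.5 0 0 0 .74' 5; python3 -m handwheel '0 9 -6 0 0 0 .74; 0 9 -4.5 0 0 0 .74; 0 9 -3 0 0 0 .74; 0 10 -2 0 0 0 .74; 0 9 -1 0 0 0 .74';python3 -m handwheel '0 9 0 0 0 0 .74; 0 0 0 0 0 0 .74; 0 0 0 0 0 0 .74';  python3 - <<'E'
from h import *
s=st(); pail("scene"); im,d=snapshot("scene"); save('s5',cv2.resize(im[130:310,180:420],None,fx=3,fy=3,interpolation=3))
E
```

```text
time_s: 26.15
position: [0.4833, 0.0034, 0.2455]
eef_rot: [-0.003, 0.615, 0.788, -0.003]
ft_force: [-10.8, -1.1, 9.1]
opening: 0.0255
finger_force: 5.0
time_s: 26.65
position: [0.5309, 0.015, 0.2612]
eef_rot: [-0.0, 0.615, 0.788, 0.0]
ft_force: [0.1, -0.9, 0.3]
opening: 0.0247
finger_force: 0.1
time_s: 26.95
position: [0.5386, 0.017, 0.2609]
eef_rot: [-0.0, 0.615, 0.788, -0.0]
ft_force: [-0.6, 0.2, -0.7]
opening: 0.0249
finger_force: 0.0
t 26.95 pos [0.5386 0.017  0.2609] 
R [[-0.243, 0.97, -0.001], [0.97, 0.243, 0.0], [0.0, -0.001, -1.0]] q [-0.074  0.075  1.467  0.     1.601 -0.319] F [-0.6  0.2 -0.7] open 0.02490280674811112
scene pail c [0.5405 0.012  0.0679] 498 knob [ 0.4392 -0.0128  0.0227] 68 yaw 13.8 rk 0.104
```

View pics/s5.png

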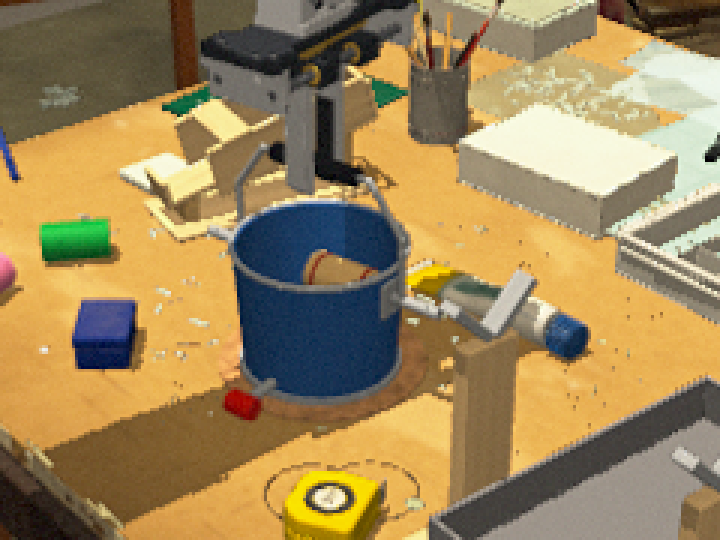

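The bail stands upright between the fingers, with the pail on its mat. Gripping and lifting.

```bash
python3 -m handwheel '0 0 0 0 0 0 1; 0 0 0 0 0 0 1; 0 0 0 0 0 0 1; 0 0 -5 0 0 0 1; 0 0 -10 0 0 0 1' 35; python3 -m handwheel '0 0 -20 0 0 0 1; 0 0 -25 0 0 0 1; 0 0 -25 0 0 3 1; 0 0 -25 0 0 3 1; 0 0 -20 0 0 4 1';python3 -m handwheel '0 0 -5 0 0 4 1; 0 0 0 0 0 2.6 1; 0 0 0 0 0 0 1';  python3 - <<'E'
from h import *
s=st(); pail("scene",ztop=.249); pail("top",ztop=.249)
im,d=snapshot("top"); P=cloud(d,cam("top")); r,g,b=[im[...,i].astype(int) for i in range(3)]
# mat now partly visible
x,y,z=[P[...,i] for i in range(3)]
rr=trace("pail_mat","top"); 
for q in rr[:2]: m=q["region"]&(d>0)&(abs(z-.005)<.006); print(q["p"],q["bbox"],m.sum(),cv2.minEnclosingCircle((P[m][:,:2]).astype(np.float32)))
E
```

```text
time_s: 27.55
position: [0.5372, 0.017, 0.2734]
eef_rot: [-0.003, 0.615, 0.788, -0.002]
ft_force: [-0.6, -0.4, -9.0]
opening: 0.0151
finger_force: 35.0
time_s: 28.05
position: [0.5385, 0.0169, 0.3923]
eef_rot: [-0.0, 0.683, 0.731, -0.0]
ft_force: [0.0, -0.1, -7.0]
opening: 0.0152
finger_force: 35.0
time_s: 28.35
position: [0.5385, 0.0169, 0.3959]
eef_rot: [-0.001, 0.723, 0.691, -0.001]
ft_force: [-0.5, 0.2, -9.4]
opening: 0.0147
finger_force: 35.0
t 28.35 pos [0.5385 0.0169 0.3959] 
R [[0.044, 0.999, -0.002], [0.999, -0.044, 0.0], [0.0, -0.002, -1.0]] q [-0.074  0.064  1.213  0.     1.867 -0.03 ] F [-0.5  0.2 -9.4] open 0.014748427342503891
scene pail c [0.54   0.0115 0.068 ] 527 knob [0.437  0.0088 0.1559] 66 yaw 1.5 rk 0.103
top pail c [0.5408 0.0138 0.0679] 106 knob [0.4395 0.0185 0.161 ] 42 yaw -2.7 rk 0.101
```

```bash
python3 -m handwheel '0 -15 0 0 0 0 1; 0 -30 0 0 0 0 1; 0 -32 0 0 0 0 1; 0 -32 0 0 0 0 1; 0 -30 0 0 0 0 1' 35; python3 -m handwheel '-10 -12 0 0 0 0 1; -25 -4 0 0 0 0 1; -35 0 0 0 0 0 1; -35 0 0 0 0 0 1; -35 0 0 0 0 0 1';python3 -m handwheel '-35 0 0 0 0 0 1; -35 0 0 0 0 0 1; -35 0 0 0 0 0 1; -35 0 0 0 0 0 1; -25 0 0 0 0 0 1'; python3 -m handwheel '-10 0 0 0 0 0 1; -5 0 0 0 0 0 1; 0 0 0 0 0 0 1'; python3 - <<'E'
from h import *
s=st(); pail("scene",ztop=.249,c0=(.37,-.3)); pail("top",ztop=.249,c0=(.37,-.3))
for n in ("top","scene"):
    im,d=snapshot(n); P=cloud(d,cam(n)); x,y,z=[P[...,i] for i in range(3)]
    if n=="top":
        for q in trace("pail_mat","top")[:3]:
            m=q["region"]&(d>0)&(abs(z-.005)<.006); print(q["p"],q["bbox"],m.sum(),cv2.minEnclosingCircle((P[m][:,:2]).astype(np.float32)),P[m].mean(0))
    save('t5_'+n,im)
    m=(z>.12)&(z<.2)&(x>.44)&(x<.6)&(y<-.15)&(y>-.5)&(d>0)
    for s in((y>-.32),(y<-.32)): q=P[m&s&(z>.165)]; print('cheek',len(q),np.round(q.mean(0),4),np.round(np.percentile(q,[2,98],axis=0),4).tolist())
E
```

```text
time_s: 29.05
position: [0.3979, 0.0231, 0.3961]
eef_rot: [-0.001, 0.722, 0.691, -0.001]
ft_force: [-0.7, 0.7, -7.6]
opening: 0.0147
finger_force: 35.0
time_s: 29.55
position: [0.3775, -0.1179, 0.3966]
eef_rot: [0.001, 0.722, 0.691, 0.0]
ft_force: [0.7, -0.5, -7.5]
opening: 0.015
finger_force: 35.0
time_s: 30.05
position: [0.3698, -0.2838, 0.3958]
eef_rot: [0.0, 0.723, 0.691, -0.001]
ft_force: [0.5, -0.8, -7.5]
opening: 0.0152
finger_force: 35.0
time_s: 30.35
position: [0.3696, -0.2957, 0.396]
eef_rot: [-0.001, 0.723, 0.691, 0.001]
ft_force: [-0.0, 0.5, -8.5]
opening: 0.0152
finger_force: 35.0
t 30.35 pos [ 0.3696 -0.2957  0.396 ] 
R [[0.044, 0.999, -0.0], [0.999, -0.044, 0.002], [0.002, -0.001, -1.0]] q [-7.950e-01 -8.300e-02  1.358e+00  1.000e-03  1.868e+00 -7.510e-01] F [-0.   0.5 -8.5] open 0.015246587459345705
scene pail c [ 0.3667 -0.2988  0.0679] 1012 knob [ 0.3314 -0.4082  0.0137] 495 yaw 72.1 rk 0.115
top pail c [ 0.3686 -0.2951  0.0675] 386 knob [ 0.2747 -0.2824  0.1594] 24 yaw -7.7 rk 0.095
0.67 [240.1, 185.1, 61.1, 65.0] 2954 ((0.5453362464904785, 0.016721706837415695), 0.0864168182015419) [0.54473544 0.01540882 0.00466167]
0.33 [392.6, 262.2, 29.4, 18.9] 0 ((0.0, 0.0), 0.0) [nan nan nan]
cheek 205 [ 0.4988 -0.2112  0.1822] [[0.4637, -0.2197, 0.1664], [0.5333, -0.2031, 0.1962]]
cheek 213 [ 0.4927 -0.4056  0.1807] [[0.46, -0.4148, 0.1656], [0.5249, -0.3983, 0.1956]]
cheek 42 [ 0.5266 -0.217   0.1891] [[0.52, -0.2232, 0.1836], [0.5333, -0.2064, 0.1935]]
cheek 331 [ 0.4945 -0.4104  0.1805] [[0.454, -0.417, 0.1656], [0.5209, -0.4009, 0.1932]]<stdin>:7: RuntimeWarning: Mean of empty slice.
  ret = um.true_divide(
```

```bash
python3 -m handwheel '-4 10 0 0 0 0 1; -4 25 0 0 0 0 1; 0 30 0 0 0 0 1; 0 30 0 0 0 0 1; 0 20 0 0 0 0 1' 35; python3 -m handwheel '0 10 0 0 0 0 1; 0 0 0 0 0 0 1; 0 0 0 0 0 0 1;0 0 0 0 0 0 1';python3 - <<'E'
from h import *
s=st(); pail("top",ztop=.249,c0=(.494,-.305))
im,d=snapshot("scene"); save('s6',cv2.resize(im[130:370,260:520],None,fx=2.4,fy=2.4,interpolation=3))
E
```

```text
time_s: 31.1
position: [0.4869, -0.3087, 0.3955]
eef_rot: [0.0, 0.722, 0.692, 0.001]
ft_force: [2.7, 0.3, -8.1]
opening: 0.0152
finger_force: 35.0
time_s: 31.5
position: [0.493, -0.3095, 0.3966]
eef_rot: [-0.001, 0.723, 0.691, -0.0]
ft_force: [-1.1, -0.4, -8.5]
opening: 0.0151
finger_force: 35.0
t 31.5 pos [ 0.493  -0.3095  0.3966] 
R [[0.045, 0.999, -0.002], [0.999, -0.045, 0.0], [0.0, -0.002, -1.0]] q [-6.580e-01  1.630e-01  1.103e+00 -1.000e-03  1.878e+00 -6.130e-01] F [-1.1 -0.4 -8.5] open 0.015067922312716274
top pail c [ 0.4979 -0.3111  0.0678] 211 no knob
```

View pics/s6.png

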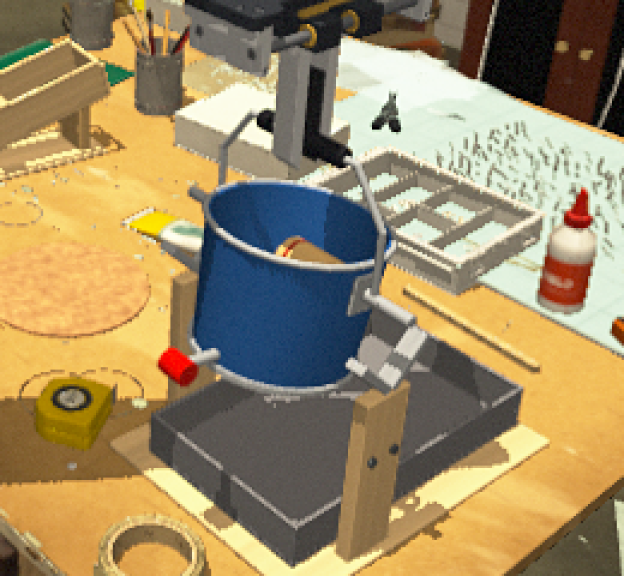

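The pail is over the notches, near pin at (385,300). Lowering it.

```bash
python3 -m handwheel '2 -2 10 0 0 0 1; 0 0 15 0 0 0 1; 0 0 12 0 0 0 1; 0 0 8 0 0 0 1; 0 0 4 0 0 0 1' 35; python3 -m handwheel '0 0 4 0 0 0 1; 0 0 2 0 0 0 1; 0 0 1 0 0 0 1;0 0 0 0 0 0 1';python3 - <<'E'
from h import *
s=st(); pail("top",ztop=.195,c0=(.494,-.305)); pail("scene",ztop=.195,c0=(.494,-.305))
im,d=snapshot("scene"); save('s7',cv2.resize(im[130:370,260:520],None,fx=2.4,fy=2.4,interpolation=3))
E
```

```text
time_s: 32.1
position: [0.4917, -0.3072, 0.3456]
eef_rot: [-0.001, 0.723, 0.691, -0.0]
ft_force: [-0.1, 0.3, -7.5]
opening: 0.0149
finger_force: 35.0
time_s: 32.5
position: [0.4924, -0.3069, 0.3429]
eef_rot: [0.001, 0.722, 0.691, 0.001]
ft_force: [-2.4, 4.9, 2.4]
opening: 0.015
finger_force: 35.0
t 32.5 pos [ 0.4924 -0.3069  0.3429] 
R [[0.044, 0.999, 0.003], [0.999, -0.044, -0.001], [-0.001, 0.003, -1.0]] q [-6.560e-01  1.490e-01  1.223e+00  1.000e-03  1.766e+00 -6.120e-01] F [-2.4  4.9  2.4] open 0.015000081932477902
top pail c [ 0.4944 -0.3086  0.0676] 284 no knob
scene pail c [ 0.4935 -0.3118  0.0678] 871 knob [ 0.3852 -0.3134  0.1039] 197 yaw 0.8 rk 0.108
```

View pics/s7.png

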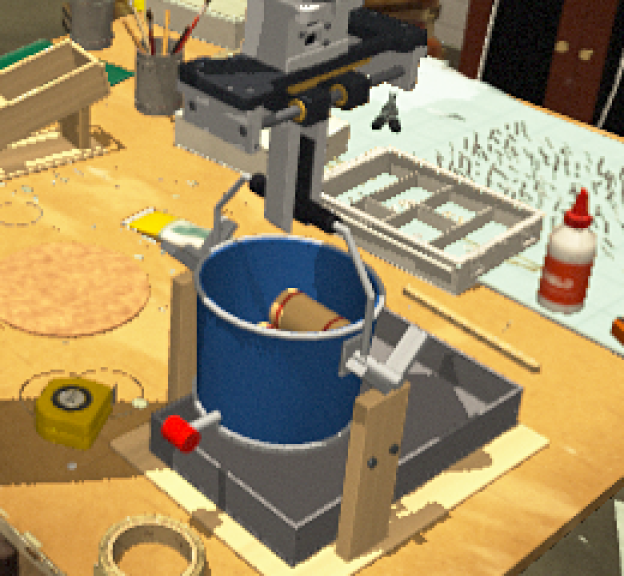

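Both pins sit in the notches (near one at (385,375)). Letting go, retreating to -x, then turning for the knob.

```bash
python3 -m handwheel '0 0 0 0 0 0 .75; 0 0 0 0 0 0 .5; 0 0 0 0 0 0 .4; 0 0 -20 0 0 0 .4; 0 0 -40 0 0 0 .4' 35; python3 -m handwheel '0 0 -30 0 0 0 .4; 0 -45 0 0 0 8 .4; 0 0 0 0 0 8 .4; 0 0 0 0 0 8 .4; 0 0 0 0 0 8 .4';python3 -m handwheel '0 0 0 0 0 8 .4; 0 0 0 0 0 8 .4; 0 0 0 0 0 8 .4; 0 0 0 0 0 8 .4; 0 0 0 0 0 8 .4';python3 -m handwheel '0 0 0 0 0 8 .4; 0 0 0 0 0 8 .4; 0 0 0 0 0 2 .4; -45 0 0 0 0 0 .4; -45 0 0 0 0 0 .4';python3 -m handwheel '-30 0 0 0 8 0 .4; 0 0 0 0 8 0 .4; 0 0 0 0 8 0 .4; 0 0 0 0 8 0 .4;0 0 0 0 8 0 .4';python3 -m handwheel '0 0 0 0 5 0 .4;0 0 0 0 0 0 .4';python3 - <<'E'
from h import *
s=st(); pail("top",ztop=.195,c0=(.494,-.305)); pail("scene",ztop=.195,c0=(.494,-.305))
c=cam("wrist"); im,d=snapshot("wrist"); save('w7',im); P=cloud(d,c)
r,g,b=[im[...,i].astype(int) for i in range(3)]
m=(r>110)&(g<60)&(b<60)&(d>0)&(P[...,2]<.16); p=P[m]; print('knob',m.sum(),p.mean(0),np.percentile(p,[3,97],axis=0))
E
```

```text
time_s: 33.15
position: [0.4918, -0.3075, 0.3966]
eef_rot: [-0.004, 0.723, 0.691, -0.001]
ft_force: [0.5, -0.5, -0.1]
opening: 0.0517
finger_force: 0.0
time_s: 33.65
position: [0.447, -0.3059, 0.4305]
eef_rot: [0.001, 0.887, 0.462, 0.0]
ft_force: [-0.1, 0.2, -0.7]
opening: 0.0562
finger_force: 0.0
time_s: 34.15
position: [0.4473, -0.3059, 0.4303]
eef_rot: [0.0, 0.991, 0.131, 0.0]
ft_force: [0.1, 0.1, 0.1]
opening: 0.0562
finger_force: 0.0
time_s: 34.65
position: [0.3571, -0.302, 0.429]
eef_rot: [-0.0, 1.0, -0.021, -0.001]
ft_force: [-0.9, -1.2, 0.3]
opening: 0.0564
finger_force: 0.0
time_s: 35.15
position: [0.327, -0.3004, 0.4315]
eef_rot: [0.01, 0.938, -0.021, 0.345]
ft_force: [0.3, 0.2, -0.7]
opening: 0.0564
finger_force: 0.0
time_s: 35.35
position: [0.3259, -0.3005, 0.4288]
eef_rot: [0.009, 0.924, -0.023, 0.382]
ft_force: [-0.4, 0.3, -0.6]
opening: 0.0564
finger_force: 0.0
t 35.35 pos [ 0.3259 -0.3005  0.4288] 
R [[0.707, -0.048, 0.706], [-0.035, -0.999, -0.033], [0.706, -0.002, -0.708]] q [-1.278 -0.426  1.706  0.729  1.548  0.445] F [-0.4  0.3 -0.6] open 0.05641832151244413
top pail c [ 0.4944 -0.3086  0.0676] 611 knob [ 0.3913 -0.3048  0.111 ] 31 yaw -2.1 rk 0.103
scene pail c [ 0.4933 -0.3118  0.0678] 874 knob [ 0.3863 -0.3146  0.1039] 184 yaw 1.5 rk 0.107
knob 358 [ 0.97291733 -0.4013195   0.10734517] [[ 0.86936167 -0.43971259  0.02531783]
 [ 1.10115804 -0.31183878  0.15750253]]
```

View pics/w7.png

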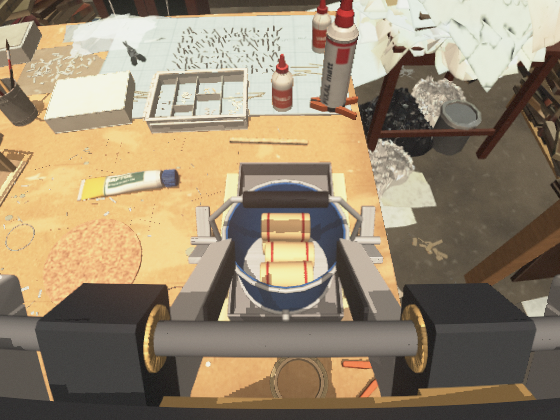

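The wrist view shows the bail upright at (285,200) and the stubs inside; the knob lies below the view. Moving to the pre-grasp pose.

```bash
python3 -m handwheel '-37 0 29 0 0 0 .4; -37 0 29 0 0 0 .4; -37 0 29 0 0 0 .4; -37 0 29 0 0 0 .4; -37 0 28 0 0 0 .4' 35; python3 -m handwheel '0 0 0 0 0 0 .4; 0 0 0 0 0 0 .4';python3 - <<'E'
from h import *
s=st(); c=cam("wrist"); im,d=snapshot("wrist"); save('w8',im); P=cloud(d,c)
r,g,b=[im[...,i].astype(int) for i in range(3)]
m=(r>110)&(g<60)&(b<60)&(d>0)&(P[...,2]<.16)&(P[...,0]<.5); p=P[m]; print('knob',m.sum(),p.mean(0) if len(p) else'',np.percentile(p,[3,97],axis=0) if len(p) else '')
print(proj([.3935,-.3045,.098],c))
K=np.array([.3935,-.3045,.098]);Rm=q2R(s["eef_rot"]);print('shift',Rm.T@(K-s["position"])*1000)
im,d=snapshot("scene"); save('s8',cv2.resize(im[130:370,260:520],None,fx=2.4,fy=2.4,interpolation=3))
c=cam("scene");P=cloud(d,c);m=(im[...,0]>110)&(im[...,1]<60)&(im[...,2]<60)&(P[...,0]<.45)&(P[...,0]>.3)&(P[...,2]<.16); print(P[m].mean(0),np.percentile(P[m],[3,97],axis=0))
E
```

```text
time_s: 36.0
position: [0.2988, -0.2989, 0.1969]
eef_rot: [0.009, 0.924, -0.019, 0.382]
ft_force: [0.8, -0.4, -0.5]
opening: 0.0564
finger_force: 0.0
time_s: 36.2
position: [0.2992, -0.2992, 0.1989]
eef_rot: [0.008, 0.924, -0.02, 0.383]
ft_force: [0.7, -0.3, 0.7]
opening: 0.0566
finger_force: 0.0
t 36.2 pos [ 0.2992 -0.2992  0.1989] 
R [[0.706, -0.044, 0.707], [-0.031, -0.999, -0.03], [0.708, -0.001, -0.707]] q [-1.361 -0.368  2.129  0.804  1.258  0.043] F [ 0.7 -0.3  0.7] open 0.05662193258805592
knob 0  
(np.float64(287.0830068259481), np.float64(237.63652557141248))
shift [ -4.6723089    1.24878988 138.13099239]
[ 0.36842672 -0.24757736  0.01417111] [[ 0.32085366 -0.48451096  0.00277925]
 [ 0.44112337  0.53420119  0.09772912]]
```

View pics/s8.png

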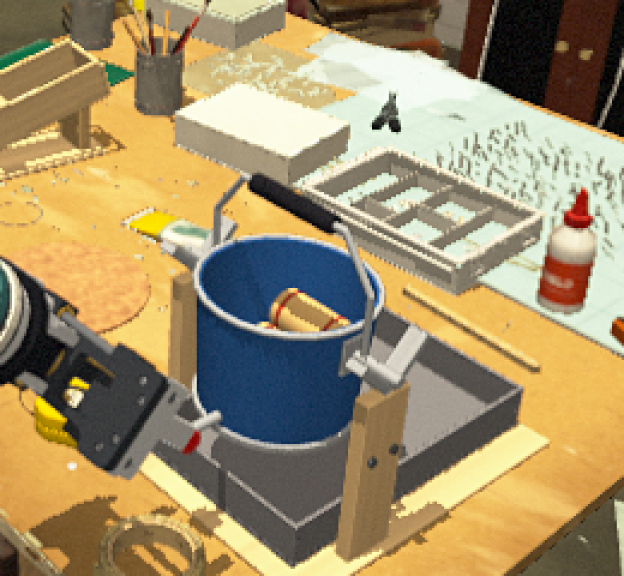

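The scene crop shows the fingers lined up behind the red knob at (190,440). The picture budget is used up, so from here I'll check by numbers only.

```bash
cat >> h.py <<'E'
def redw(lo=50):
    s=manip.read_state(); c=cam("wrist"); im,d=snapshot("wrist"); P=cloud(d,c); r,g,b=[im[...,i].astype(int) for i in range(3)]
    m=(r>lo)&(r>2.2*g)&(r>2.2*b)&(d>0)&(np.linalg.norm(P-s["position"],axis=-1)<.25)
    n,l,stt,cc=cv2.connectedComponentsWithStats(m.astype(np.uint8))
    for i in np.argsort(-stt[1:,4])[:3]+1:
        p=P[l==i]; print('red',stt[i].tolist(),p.mean(0).round(4),np.percentile(p,[3,97],axis=0).round(3).tolist(),'in tool mm',(q2R(s["eef_rot"]).T@(p.mean(0)-s["position"])*1000).round(1))
    return im,d,P
E
python3 - <<'E'
from h import *
im,d,P=redw()
print(im[232:244:3,270:305:6].tolist()); print(P[237,287],d[237,287])
E
```

```text
red [265, 226, 37, 30, 1013] [ 0.3888 -0.3036  0.108 ] [[0.382, -0.315, 0.101], [0.398, -0.293, 0.111]] in tool mm [ -3.5  -1.6 129.6]
red [252, 36, 5, 43, 132] [ 0.517  -0.2876  0.1525] [[0.509, -0.289, 0.14], [0.533, -0.286, 0.16]] in tool mm [118.  -22.9 188.4]
red [311, 36, 5, 46, 132] [ 0.5147 -0.3315  0.1523] [[0.507, -0.333, 0.139], [0.529, -0.33, 0.16]] in tool mm [117.4  21.1 188.5]
[[[244, 95, 84], [244, 93, 84], [244, 93, 84], [244, 93, 84], [244, 89, 80], [233, 82, 73]], [[244, 100, 89], [244, 100, 89], [244, 97, 86], [244, 96, 85], [244, 95, 85], [241, 86, 77]], [[244, 99, 88], [244, 100, 88], [245, 103, 90], [244, 103, 91], [244, 102, 90], [241, 90, 80]], [[244, 99, 88], [244, 99, 86], [244, 101, 89], [244, 104, 93], [244, 107, 93], [241, 95, 84]]]
[ 0.390115   -0.30647173  0.11001483] 0.22286448
```

```bash
python3 -m handwheel '-4.5 0 15 0 0 0 .4; 0 0 25 0 0 0 .4; 0 0 19 0 0 0 .4; 0 0 0 0 0 0 .4; 0 0 0 0 0 0 .4' 20;python3 - <<'E'
from h import *
st();redw()
E
python3 -m handwheel '0 0 0 0 0 0 1; 0 0 0 0 0 0 1; 0 0 0 0 0 0 1; 0 0 0 0 0 0 1' 20;python3 - <<'E'
from h import *
st();redw();pail("top",ztop=.195,c0=(.494,-.305))
E
```

```text
time_s: 36.85
position: [0.3376, -0.3015, 0.1551]
eef_rot: [0.01, 0.923, -0.019, 0.383]
ft_force: [0.3, -0.1, -0.2]
opening: 0.0563
finger_force: 0.0
t 36.85 pos [ 0.3376 -0.3015  0.1551] 
R [[0.705, -0.043, 0.707], [-0.028, -0.999, -0.033], [0.708, 0.003, -0.706]] q [-1.247 -0.258  2.148  0.842  1.087  0.018] F [ 0.3 -0.1 -0.2] open 0.05630205946000575
red [261, 250, 49, 39, 1872] [ 0.3893 -0.3037  0.1083] [[0.382, -0.315, 0.102], [0.399, -0.293, 0.111]] in tool mm [ 3.4 -0.1 69.7]
red [322, 1, 6, 48, 214] [ 0.5151 -0.3313  0.1538] [[0.508, -0.333, 0.144], [0.528, -0.33, 0.16]] in tool mm [125.1  22.2 127.5]
red [244, 0, 6, 49, 205] [ 0.5182 -0.2875  0.154 ] [[0.51, -0.289, 0.145], [0.533, -0.286, 0.16]] in tool mm [126.3 -21.8 128.1]
time_s: 37.3
position: [0.3367, -0.3007, 0.1531]
eef_rot: [0.009, 0.924, -0.021, 0.383]
ft_force: [-1.2, -1.0, -0.5]
opening: 0.0276
finger_force: 0.0
t 37.3 pos [ 0.3367 -0.3007  0.1531] 
R [[0.706, -0.045, 0.707], [-0.031, -0.999, -0.032], [0.707, 0.0, -0.707]] q [-1.248 -0.257  2.152  0.842  1.085  0.018] F [-1.2 -1.  -0.5] open 0.027580290055865875
red [262, 246, 51, 40, 1935] [ 0.3893 -0.3037  0.1083] [[0.382, -0.315, 0.102], [0.399, -0.293, 0.111]] in tool mm [ 5.5  0.6 68.9]
red [323, 0, 6, 41, 187] [ 0.5147 -0.3313  0.1542] [[0.508, -0.333, 0.146], [0.525, -0.33, 0.16]] in tool mm [127.5  22.6 125.9]
red [245, 0, 5, 41, 173] [ 0.5168 -0.2874  0.1541] [[0.51, -0.289, 0.146], [0.527, -0.286, 0.16]] in tool mm [127.4 -21.3 126.1]
top pail c [ 0.4945 -0.3085  0.0675] 619 knob [ 0.3912 -0.3053  0.1092] 68 yaw -1.8 rk 0.103
```

```bash
python3 -m handwheel '0 0 0 0 0 0 1; 0 0 0 0 0 0 1; 0 0 0 0 0 0 1' 20; python3 - <<'E'
from h import *
def k(t): t=np.radians(t); return np.array([-100*np.cos(t)-72*np.sin(t),100*np.sin(t)-72*np.cos(t)])
th=list(range(0,60,6))+list(range(60,124,4))+[126,132]
acc=np.zeros(2); out=[]
for a,b in zip(th[:-1],th[1:]):
    d=k(b)-k(a); t=np.array([.707*(d[0]+d[1]),.707*(d[0]-d[1])]); acc+=t; r=acc.round(0); acc-=r; out.append(f"{b}: {r[0]:.0f} 0 {r[1]:.0f}")
print(out)
E
```

```text
time_s: 37.7
position: [0.3368, -0.3011, 0.153]
eef_rot: [0.009, 0.924, -0.021, 0.383]
ft_force: [-1.3, -2.7, -0.5]
opening: 0.0236
finger_force: 20.0
['6: 3 0 -13', '12: 4 0 -12', '18: 5 0 -12', '24: 7 0 -11', '30: 7 0 -10', '36: 9 0 -10', '42: 9 0 -8', '48: 11 0 -8', '54: 11 0 -6', '60: 12 0 -5', '64: 8 0 -3', '68: 8 0 -2', '72: 9 0 -2', '76: 8 0 -1', '80: 9 0 -0', '84: 9 0 -0', '88: 8 0 1', '92: 9 0 1', '96: 8 0 2', '100: 8 0 2', '104: 8 0 4', '108: 8 0 3', '112: 8 0 4', '116: 7 0 5', '120: 7 0 5', '126: 9 0 9', '132: 9 0 10']
```

```bash
python3 -m handwheel '3 0 -13 0 0 0 1; 4 0 -12 0 0 0 1; 5 0 -12 0 0 0 1; 7 0 -11 0 0 0 1; 7 0 -10 0 0 0 1' 20; python3 - <<'E'
from h import *
st();redw();pail("top",ztop=.195,c0=(.494,-.305))
E
```

```text
time_s: 38.2
position: [0.3145, -0.2992, 0.2126]
eef_rot: [0.008, 0.923, -0.021, 0.383]
ft_force: [7.3, -2.4, -4.3]
opening: 0.0239
finger_force: 20.0
t 38.2 pos [ 0.3145 -0.2992  0.2126] 
R [[0.706, -0.044, 0.707], [-0.032, -0.999, -0.03], [0.708, -0.001, -0.706]] q [-1.313 -0.366  2.099  0.795  1.244  0.099] F [ 7.3 -2.4 -4.3] open 0.02391542595402957
red [260, 245, 51, 39, 1917] [ 0.3684 -0.3015  0.1669] [[0.361, -0.313, 0.16], [0.378, -0.291, 0.17]] in tool mm [ 5.8  0.1 70.5]
top pail c [ 0.5126 -0.3085  0.0686] 107 knob [ 0.3711 -0.3021  0.1704] 71 yaw -2.6 rk 0.142
```

```bash
python3 -m handwheel '9 0 -10 0 0 0 1; 9 0 -8 0 0 0 1; 11 0 -8 0 0 0 1; 11 0 -6 0 0 0 1; 12 0 -5 0 0 0 1' 20; python3 -m handwheel '8 0 -3 0 0 0 1; 8 0 -2 0 0 0 1; 9 0 -2 0 0 0 1; 8 0 -1 0 0 0 1; 9 0 0 0 0 0 1';python3 -m handwheel '9 0 0 0 0 0 1; 8 0 1 0 0 0 1; 9 0 1 0 0 0 1; 8 0 2 0 0 0 1; 8 0 2 0 0 0 1'; python3 - <<'E'
from h import *
st();redw()
E
```

```text
time_s: 38.8
position: [0.3245, -0.2992, 0.2743]
eef_rot: [0.007, 0.924, -0.021, 0.381]
ft_force: [0.3, -0.7, -4.1]
opening: 0.024
finger_force: 20.0
time_s: 39.3
position: [0.3491, -0.3007, 0.3111]
eef_rot: [0.008, 0.924, -0.02, 0.382]
ft_force: [-5.2, 2.8, -1.0]
opening: 0.0238
finger_force: 20.0
time_s: 39.8
position: [0.3836, -0.3022, 0.3379]
eef_rot: [0.008, 0.923, -0.02, 0.383]
ft_force: [-4.8, 3.0, 0.0]
opening: 0.0239
finger_force: 20.0
t 39.8 pos [ 0.3836 -0.3022  0.3379] 
R [[0.705, -0.043, 0.708], [-0.03, -0.999, -0.031], [0.708, 0.0, -0.706]] q [-1.123 -0.347  1.833  0.707  1.294  0.419] F [-4.8  3.   0. ] open 0.023932273790876583
red [261, 262, 50, 39, 1858] [ 0.4314 -0.3043  0.2855] [[0.424, -0.315, 0.279], [0.441, -0.293, 0.288]] in tool mm [-3.3  0.  70.9]
```

```bash
python3 -m handwheel '8 0 4 0 0 0 1; 8 0 3 0 0 0 1; 8 0 4 0 0 0 1; 7 0 5 0 0 0 1; 7 0 5 0 0 0 1' 20; python3 -m handwheel '9 0 9 0 0 0 1; 9 0 10 0 0 0 1; 0 0 0 0 0 0 1; 0 0 0 0 0 0 1; 0 0 0 0 0 0 1'; python3 -m handwheel '0 0 0 0 0 0 1; 0 0 0 0 0 0 1; 0 0 0 0 0 0 1; 0 0 0 0 0 0 1; 0 0 0 0 0 0 1';python3 - <<'E'
from h import *
st();redw()
for n in("top","scene"):
    c=cam(n);im,d=snapshot(n);P=cloud(d,c)
    for r in trace("stub_1",n):
        m=r["region"]&(d>0);p=P[m]; q=np.median(p,0)
        if q[1]<-.1: print(n,round(r["p"],2),r["bbox"],m.sum(),q.round(3),p[:,2].min().round(3),p[:,2].max().round(3))
E
```

```text
time_s: 40.35
position: [0.4259, -0.3043, 0.3523]
eef_rot: [0.01, 0.922, -0.02, 0.386]
ft_force: [-4.2, 3.1, 5.3]
opening: 0.0237
finger_force: 20.0
time_s: 40.85
position: [0.452, -0.3061, 0.3517]
eef_rot: [0.01, 0.922, -0.02, 0.386]
ft_force: [-2.8, 0.9, 4.1]
opening: 0.0235
finger_force: 20.0
time_s: 41.35
position: [0.4516, -0.3062, 0.351]
eef_rot: [0.01, 0.922, -0.02, 0.386]
ft_force: [-2.3, -0.1, 6.0]
opening: 0.0235
finger_force: 20.0
t 41.35 pos [ 0.4516 -0.3062  0.351 ] 
R [[0.702, -0.046, 0.711], [-0.03, -0.999, -0.035], [0.712, 0.003, -0.702]] q [-0.972 -0.242  1.731  0.658  1.191  0.539] F [-2.3 -0.1  6. ] open 0.0234788117060896
red [261, 268, 50, 40, 1954] [ 0.4956 -0.3085  0.3011] [[0.488, -0.319, 0.295], [0.505, -0.298, 0.304]] in tool mm [-4.5  0.1 66.4]
top 0.87 [383.2, 186.3, 23.9, 13.1] 326 [ 0.605 -0.31   0.043] 0.006 0.053
top 0.65 [386.4, 153.8, 24.8, 17.4] 349 [ 0.683 -0.326  0.043] 0.009 0.053
top 0.63 [379.4, 168.3, 26.8, 17.0] 341 [ 0.648 -0.307  0.043] 0.005 0.053
scene 0.95 [344.0, 310.1, 31.8, 28.2] 413 [ 0.453 -0.317  0.042] 0.007 0.048
scene 0.68 [431.4, 275.3, 27.7, 24.3] 345 [ 0.677 -0.348  0.037] 0.008 0.047
scene 0.57 [403.6, 288.8, 13.9, 5.5] 44 [ 0.598 -0.311  0.042] 0.033 0.156
scene 0.48 [414.3, 274.4, 28.7, 30.4] 183 [ 0.648 -0.34   0.036] 0.007 0.047
```

```bash
python3 -m handwheel '5 0 7 0 0 0 1; 5 0 7 0 0 0 1; 0 0 0 0 0 0 1; 0 0 0 0 0 0 1; 0 0 0 0 0 0 1' 20; python3 - <<'E'
from h import *
st()
n="scene"
c=cam(n);im,d=snapshot(n);P=cloud(d,c)
for r in trace("stub_1",n):
        m=r["region"]&(d>0);p=P[m]; q=np.median(p,0)
        if q[1]<-.1: print(n,round(r["p"],2),r["bbox"],m.sum(),q.round(3),p[:,2].min().round(3),p[:,2].max().round(3))
x,y,z=[P[...,i] for i in range(3)]
m=(z>.03)&(z<.056)&(x>.44)&(x<.7)&(y>-.375)&(y<-.235)&(d>0)
H,_,_=np.histogram2d(x[m],y[m],bins=[26,14],range=[[.44,.70],[-.375,-.235]]); print(H.astype(int))
E
```

```text
time_s: 42.1
position: [0.4688, -0.3069, 0.3482]
eef_rot: [0.01, 0.922, -0.02, 0.386]
ft_force: [-1.2, 0.4, 4.8]
opening: 0.0236
finger_force: 20.0
t 42.1 pos [ 0.4688 -0.3069  0.3482] 
R [[0.701, -0.045, 0.711], [-0.03, -0.999, -0.034], [0.712, 0.003, -0.702]] q [-0.939 -0.212  1.713  0.648  1.162  0.56 ] F [-1.2  0.4  4.8] open 0.023552314963523054
scene 0.97 [343.9, 311.6, 30.5, 26.8] 384 [ 0.453 -0.316  0.042] 0.014 0.048
scene 0.8 [384.9, 296.9, 22.5, 22.1] 284 [ 0.554 -0.32   0.035] 0.014 0.049
scene 0.78 [432.4, 272.6, 24.2, 24.6] 391 [ 0.677 -0.345  0.038] 0.01 0.182
scene 0.7 [418.4, 274.8, 20.9, 28.4] 186 [ 0.648 -0.34   0.038] 0.007 0.172
[[ 0  0  0 24 26 21 24 21 16 14  1  0  3  2]
 [ 0  0  0 23 22 18 25 21 22 16  0  0  0  0]
 [ 0  0  0 18  8  7  9  9 11  4  0  0  0  0]
 [ 0  0  0  1  0  0  0  0  0  0  0  0  0  0]
 [ 0  0  0  0  0  0  0  0  0  0  0  0  0  0]
 [ 0  0  0  0  0  0  0  0  0  0  0  0  0  0]
 [ 0  0  0  0  0  0  0  0  0  0  0  0  0  0]
 [ 0  0  0  0  0  0  0  0  0  0  0  0  0  0]
 [ 0  0  0  0  0  0  0  0  0  0  0  0  0  0]
 [ 0  0  0  0  0  0  0  0  0  0  0  0  0  0]
 [ 0  0  0  0  0  0  0  0  0  0  0  0  0  0]
 [ 0  0  0 17 33 29 28 21  1  0  0  0  0  0]
 [ 0  0  0  1 19 22 15  1  0  0  0  0  0  0]
 [ 0  0  0  0  2  8  8  0  0  0  0  0  0  0]
 [ 0  0  0  0  0  1  1  0  0  0  0  0  0  0]
 [ 0  0  0  0  0  0 10  4  0  0  0  0  0  0]
 [ 0  0  0  0  0  3  0  0  0  0  0  0  0  0]
 [ 0  0  0  0  0  0  0  0  0  0  0  0  0  0]
 [ 0  0  0  0  0  0  0  0  0  0  0  0  0  0]
 [ 0  0  0 15  2  0  0  0  0  0  0  0  0  0]
 [ 0  0  0 24 16  0  0  9  4  0  0  0  0  0]
 [ 0  0  0 20  9  1  0  9  5  0  0  0  0  0]
 [ 0  9 14 10  4  3  0  1  2  0  0  0  0  0]
 [ 0 20 26 29 34 25  0  0  0  0  0  0  0  0]
 [ 0 18 14 15 14 16  0  0  0  0  0  0  0  0]
 [ 3 11  5  4  4  5  3  0  0  0  0  0  0  0]]
```

All five stubs are in the tray (x ≈ .453, .56, .605, .648, .683). Swinging the pail back.

```bash
python3 -m handwheel '-5 0 -7 0 0 0 1; -5 0 -7 0 0 0 1; -9 0 -10 0 0 0 1; -9 0 -9 0 0 0 1; -7 0 -5 0 0 0 1' 20; python3 -m handwheel '-7 0 -5 0 0 0 1; -8 0 -4 0 0 0 1; -8 0 -3 0 0 0 1; -8 0 -4 0 0 0 1; -8 0 -2 0 0 0 1'; python3 -m handwheel '-8 0 -2 0 0 0 1; -9 0 -1 0 0 0 1; -8 0 -1 0 0 0 1; -9 0 0 0 0 0 1; -9 0 0 0 0 0 1'; python3 -m handwheel '-8 0 1 0 0 0 1; -9 0 2 0 0 0 1; -8 0 2 0 0 0 1; -8 0 3 0 0 0 1; -12 0 5 0 0 0 1'; python3 -m handwheel '-11 0 6 0 0 0 1; -11 0 8 0 0 0 1; -9 0 8 0 0 0 1; -9 0 10 0 0 0 1; -7 0 10 0 0 0 1'; python3 -m handwheel '-7 0 11 0 0 0 1; -5 0 12 0 0 0 1; -4 0 12 0 0 0 1; -3 0 13 0 0 0 1; 0 0 0 0 0 0 1'; python3 -m handwheel '0 0 0 0 0 0 1; 0 0 0 0 0 0 1';python3 - <<'E'
from h import *
st();redw();pail("top",ztop=.195,c0=(.494,-.305)); pail("scene",ztop=.195,c0=(.494,-.305))
E
```

```text
time_s: 42.7
position: [0.4143, -0.3041, 0.3454]
eef_rot: [0.008, 0.924, -0.021, 0.382]
ft_force: [-1.5, 0.0, -0.0]
opening: 0.0235
finger_force: 20.0
time_s: 43.2
position: [0.375, -0.3018, 0.3302]
eef_rot: [0.007, 0.924, -0.021, 0.382]
ft_force: [2.6, -0.3, -4.7]
opening: 0.024
finger_force: 20.0
time_s: 43.7
position: [0.3423, -0.3006, 0.3039]
eef_rot: [0.008, 0.923, -0.02, 0.383]
ft_force: [4.8, -0.6, -5.2]
opening: 0.024
finger_force: 20.0
time_s: 44.2
position: [0.3199, -0.3001, 0.2634]
eef_rot: [0.009, 0.923, -0.02, 0.383]
ft_force: [5.7, -0.2, -2.1]
opening: 0.0237
finger_force: 20.0
time_s: 44.7
position: [0.3165, -0.2997, 0.1993]
eef_rot: [0.009, 0.924, -0.021, 0.383]
ft_force: [2.3, -0.4, 1.6]
opening: 0.0239
finger_force: 20.0
time_s: 45.2
position: [0.3377, -0.3009, 0.1521]
eef_rot: [0.009, 0.924, -0.021, 0.383]
ft_force: [2.3, -1.1, 1.6]
opening: 0.0238
finger_force: 20.0
time_s: 45.4
position: [0.3371, -0.3009, 0.1531]
eef_rot: [0.009, 0.924, -0.02, 0.383]
ft_force: [3.9, -0.5, 0.6]
opening: 0.0238
finger_force: 20.0
t 45.4 pos [ 0.3371 -0.3009  0.1531] 
R [[0.706, -0.044, 0.707], [-0.031, -0.999, -0.032], [0.707, 0.001, -0.707]] q [-1.247 -0.256  2.151  0.842  1.085  0.017] F [ 3.9 -0.5  0.6] open 0.02383636937272603
red [261, 245, 50, 39, 1840] [ 0.3918 -0.3034  0.1047] [[0.385, -0.314, 0.098], [0.402, -0.292, 0.108]] in tool mm [ 4.5  0.1 72.9]
red [253, 214, 4, 20, 56] [ 0.4476 -0.2835  0.0428] [[0.443, -0.284, 0.039], [0.454, -0.282, 0.046]] in tool mm [ -0.5 -22.4 155.4]
red [314, 214, 3, 20, 45] [ 0.4457 -0.3275  0.0429] [[0.44, -0.328, 0.039], [0.452, -0.326, 0.047]] in tool mm [ -0.4  21.7 155.4]
top pail c [ 0.4937 -0.3081  0.0675] 632 knob [ 0.3936 -0.3048  0.1065] 63 yaw -1.9 rk 0.1
scene pail c [ 0.4921 -0.3113  0.0677] 844 knob [ 0.3667 -0.4018  0.0159] 25 yaw 35.8 rk 0.155
```

```bash
python3 -m handwheel '0 0 0 0 0 0 .7; 0 0 0 0 0 0 .45; 0 0 0 0 0 0 .4; 0 0 0 0 0 0 .4; 0 0 -20 0 0 0 .4' 20; python3 -m handwheel '0 0 -40 0 0 0 .4; 37 0 -29 0 0 0 .4; 37 0 -29 0 0 0 .4; 37 0 -29 0 0 0 .4; 37 0 -29 0 0 0 .4'; python3 -m handwheel '37 0 -29 0 -8 0 .4; 0 0 0 0 -8 0 .4; 0 0 0 0 -8 0 .4; 0 0 0 0 -8 0 .4; 0 0 0 0 -8 0 .4'; python3 -m handwheel '0 0 0 0 -5 -4 .4; 0 0 0 0 0 -8 .4; 0 0 0 0 0 -8 .4; 0 0 0 0 0 -8 .4; 0 0 0 0 0 -8 .4'; python3 -m handwheel '0 0 0 0 0 -8 .4; 0 0 0 0 0 -8 .4; 0 0 0 0 0 -8 .4; 0 0 0 0 0 -8 .4; 0 0 0 0 0 -8 .4'; python3 -m handwheel '0 0 0 0 0 -8 .4; 0 0 0 0 0 -6 .4; 0 0 0 0 0 0 .4; 0 0 0 0 0 0 .4'; python3 - <<'E'
from h import *
st();pail("top",ztop=.195,c0=(.494,-.305)); pail("scene",ztop=.195,c0=(.494,-.305))
for n in("wrist","top","scene"):
    c=cam(n);im,d=snapshot(n);P=cloud(d,c);x,y,z=[P[...,i] for i in range(3)]
    for r in trace("bail_grip",n)[:1]:
        m=r["region"]&(d>0)&(im.max(-1)<75)&(z>.22)&(z<.30)&(x>.38)
        p=P[m]; print(n,round(r["p"],2),r["bbox"],m.sum())
        if m.sum()>20: print(np.round(p.mean(0),4),np.percentile(p,[3,97],axis=0).round(4).tolist(),cv2.minAreaRect((p[:,:2]*1000).astype(np.float32)))
    if n=="top":
        for r in trace("stub_1",n):
            m=r["region"]&(d>0);print('stub',round(r["p"],2),np.median(P[m],0).round(3))
E
```

```text
time_s: 46.05
position: [0.3226, -0.2984, 0.165]
eef_rot: [0.006, 0.924, -0.02, 0.382]
ft_force: [0.2, 0.5, 0.4]
opening: 0.0552
finger_force: 0.0
time_s: 46.55
position: [0.3169, -0.2993, 0.3836]
eef_rot: [0.009, 0.924, -0.021, 0.382]
ft_force: [0.7, 0.1, 0.6]
opening: 0.0561
finger_force: 0.0
time_s: 47.05
position: [0.3227, -0.2998, 0.4295]
eef_rot: [0.002, 0.999, -0.022, 0.041]
ft_force: [-0.3, -0.5, -0.5]
opening: 0.0563
finger_force: 0.0
time_s: 47.55
position: [0.3228, -0.2999, 0.4282]
eef_rot: [0.001, 0.957, 0.291, -0.001]
ft_force: [0.3, 0.0, -0.0]
opening: 0.0566
finger_force: 0.0
time_s: 48.05
position: [0.3227, -0.2999, 0.4283]
eef_rot: [0.001, 0.8, 0.6, -0.001]
ft_force: [0.6, -0.2, 0.3]
opening: 0.0563
finger_force: 0.0
time_s: 48.45
position: [0.3227, -0.2999, 0.4284]
eef_rot: [0.001, 0.723, 0.69, -0.001]
ft_force: [-0.0, -0.1, 0.6]
opening: 0.056
finger_force: 0.0
t 48.45 pos [ 0.3227 -0.2999  0.4284] 
R [[0.047, 0.999, -0.0], [0.999, -0.047, -0.003], [-0.003, -0.0, -1.0]] q [-0.876 -0.148  1.352 -0.002  1.936 -0.831] F [-0.  -0.1  0.6] open 0.05604440850053346
top pa
[... 344 characters left out ...]
44), (88.00769805908203, 15.37054443359375), 88.2632827758789)
top 0.88 [371.4, 231.8, 74.5, 40.6] 225
[ 0.4131 -0.3034  0.2268] [[0.4059, -0.3417, 0.222], [0.4212, -0.2677, 0.231]] ((412.9896240234375, -306.1363525390625), (80.72955322265625, 15.43925952911377), 86.16032409667969)
stub 0.76 [ 0.648 -0.309  0.043]
stub 0.73 [ 0.607 -0.309  0.043]
stub 0.7 [0.482 0.287 0.034]
stub 0.65 [ 0.578 -0.301  0.043]
stub 0.54 [ 0.683 -0.326  0.043]
stub 0.54 [0.38  0.277 0.033]
scene 0.64 [326.8, 233.8, 84.6, 43.9] 281
[ 0.4097 -0.3106  0.2245] [[0.4041, -0.3458, 0.2204], [0.4172, -0.2707, 0.2276]] ((411.34259033203125, -307.99310302734375), (80.17223358154297, 15.995046615600586), 89.48368835449219)
```

```bash
python3 -m handwheel '0 30 0 0 0 0 .4; 0 40 0 0 0 0 .4; 0 19 40 0 0 0 .4; 0 0 45 0 0 0 .4; 0 0 30 0 0 0 .4' 5; python3 -m handwheel '0 0 13 0 0 0 .4; 0 0 0 0 0 0 .55; 0 0 0 0 0 0 .74; 0 0 0 0 0 0 .74; 0 0 0 0 0 0 .74'; python3 -m handwheel '0 5 -7 0 0 0 .74; 0 7 -8.5 0 0 0 .74; 0 7 -7.5 0 0 0 .74; 0 8 -6.5 0 0 0 .74; 0 9 -6 0 0 0 .74'; python3 -m handwheel '0 9 -4.5 0 0 0 .74; 0 9 -3 0 0 0 .74; 0 10 -2 0 0 0 .74; 0 9 -1 0 0 0 .74;0 7 0 0 0 0 .74'; python3 -m handwheel '0 0 0 0 0 0 .74; 0 0 0 0 0 0 .74'; python3 - <<'E'
from h import *
st();pail("top",ztop=.195,c0=(.494,-.305)); pail("scene",ztop=.195,c0=(.494,-.305))
n="scene"
c=cam(n);im,d=snapshot(n);P=cloud(d,c);x,y,z=[P[...,i] for i in range(3)]
m=(d>0)&(im.max(-1)<75)&(z>.24)&(z<.285)&(x>.43)&(x<.56)&(y<-.24)&(y>-.37); p=P[m]; print(m.sum(),p.mean(0),np.percentile(p,[3,97],axis=0).round(4).tolist())
E
```

```text
time_s: 49.4
position: [0.4118, -0.3035, 0.3099]
eef_rot: [-0.001, 0.722, 0.692, -0.001]
ft_force: [-0.1, -0.3, 0.2]
opening: 0.0564
finger_force: 0.0
time_s: 49.9
position: [0.4121, -0.3047, 0.3029]
eef_rot: [0.003, 0.723, 0.691, -0.001]
ft_force: [0.6, -0.2, 0.2]
opening: 0.028
finger_force: 0.0
time_s: 50.4
position: [0.4483, -0.306, 0.3384]
eef_rot: [0.002, 0.723, 0.691, -0.001]
ft_force: [-0.3, -0.0, 0.6]
opening: 0.0244
finger_force: 0.4
time_s: 50.9
position: [0.4926, -0.3076, 0.3462]
eef_rot: [0.001, 0.722, 0.691, -0.001]
ft_force: [-0.1, -1.1, 0.9]
opening: 0.0246
finger_force: 0.1
time_s: 51.1
position: [0.4917, -0.3076, 0.3461]
eef_rot: [0.001, 0.723, 0.691, -0.001]
ft_force: [-0.5, 0.0, 0.4]
opening: 0.0245
finger_force: 0.0
t 51.1 pos [ 0.4917 -0.3076  0.3461] 
R [[0.044, 0.999, -0.001], [0.999, -0.044, -0.002], [-0.002, -0.001, -1.0]] q [-0.656  0.15   1.216 -0.002  1.775 -0.612] F [-0.5  0.   0.4] open 0.024456828658943282
top pail c [ 0.4938 -0.3088  0.0677] 287 no knob
scene pail c [ 0.4927 -0.3117  0.0677] 864 knob [ 0.3875 -0.3141  0.101 ] 197 yaw 1.3 rk 0.105
311 [ 0.48895236 -0.31898935  0.26914665] [[0.4787, -0.3498, 0.2602], [0.5053, -0.2747, 0.2823]]
```

```bash
python3 -m handwheel '0 0 2 0 0 0 1; 0 0 0 0 0 0 1; 0 0 0 0 0 0 1; 0 0 0 0 0 0 1; 0 0 -5 0 0 0 1' 35; python3 -m handwheel '0 0 -10 0 0 0 1; 0 0 -15 0 0 0 1; 0 0 -15 0 0 0 1; 0 0 -12 0 0 0 1; 0 0 0 0 0 0 1'; python3 - <<'E'
from h import *
st();pail("top",ztop=.249,c0=(.494,-.305))
E
python3 -m handwheel '0 -12 0 0 0 0 1; 0 -25 0 0 0 0 1; 0 -30 0 0 0 0 1; 0 -30 0 0 0 0 1; 0 -20 0 0 0 0 1'; python3 -m handwheel '8 -10 0 0 0 0 1; 25 0 0 0 0 0 1; 30 0 0 0 0 0 1; 30 0 0 0 0 0 1; 30 0 0 0 0 0 1'; python3 -m handwheel '30 0 0 0 0 0 1; 30 0 0 0 0 0 1; 30 0 0 0 0 0 1; 30 0 0 0 0 0 1; 30 0 0 0 0 0 1'; python3 - <<'E'
from h import *
st()
n="scene"
for n in("scene","top"):
    c=cam(n);im,d=snapshot(n);P=cloud(d,c);z=P[...,2]
    for q in trace("pail_mat",n)[:2]:
        m=q["region"]&(d>0)&(abs(z-.004)<.006); p=P[m][:,:2].astype(np.float32)
        if m.sum()>300:
            h=cv2.convexHull(p)[:,0]; print(n,round(q["p"],2),q["bbox"],m.sum(),'mec',cv2.minEnclosingCircle(p),'fit',least_squares(lambda a:np.hypot(h[:,0]-a[0],h[:,1]-a[1])-.085,[.544,.015],loss='soft_l1',f_scale=.002).x)
pail("scene",ztop=.249,c0=(.37,-.03));pail("top",ztop=.249,c0=(.37,-.03))
E
```

```text
time_s: 51.75
position: [0.4912, -0.3074, 0.3476]
eef_rot: [-0.001, 0.723, 0.691, -0.001]
ft_force: [0.2, 1.1, -6.3]
opening: 0.0149
finger_force: 35.0
time_s: 52.25
position: [0.4919, -0.3076, 0.4039]
eef_rot: [0.003, 0.723, 0.691, -0.001]
ft_force: [-0.8, 0.7, -5.8]
opening: 0.015
finger_force: 35.0
t 52.25 pos [ 0.4919 -0.3076  0.4039] 
R [[0.044, 0.999, 0.003], [0.999, -0.044, -0.005], [-0.005, 0.003, -1.0]] q [-0.656  0.156  1.095 -0.002  1.885 -0.612] F [-0.8  0.7 -5.8] open 0.015000503172409758
top pail c [ 0.4948 -0.3079  0.0667] 276 no knob
time_s: 52.8
position: [0.372, -0.3016, 0.4006]
eef_rot: [-0.0, 0.723, 0.691, -0.002]
ft_force: [-1.1, -0.6, -5.5]
opening: 0.015
finger_force: 35.0
time_s: 53.3
position: [0.37, -0.1772, 0.4006]
eef_rot: [0.001, 0.723, 0.691, -0.0]
ft_force: [1.5, 0.2, -5.3]
opening: 0.0149
finger_force: 35.0
time_s: 53.8
position: [0.3762, -0.0274, 0.4002]
eef_rot: [0.001, 0.722, 0.691, -0.001]
ft_force: [1.7, 0.1, -5.8]
opening: 0.0146
finger_force: 35.0
t 53.8 pos [ 0.3762 -0.0274  0.4002] 
R [[0.044, 0.999, -0.0], [0.999, -0.044, -0.002], [-0.002, 0.0, -1.0]] q [-0.222 -0.298  1.529 -0.002  1.911 -0.179] F [ 1.7  0.1 -5.8] open 0.014571637945522974
scene 0.97 [254.4, 229.1, 69.5, 43.6] 2123 mec ((0.5492464303970337, 0.016836950555443764), 0.09147536009550095) fit [0.54570476 0.01552934]
top 0.56 [238.7, 184.3, 63.2, 64.1] 2859 mec ((0.5456715822219849, 0.01600431650876999), 0.08479142189025879) fit [0.54572086 0.01549409]
top 0.31 [349.3, 154.0, 105.7, 112.3] 3321 mec ((0.5643596053123474, -0.3130509555339813), 0.184869185090065) fit [ 0.49742598 -0.32880449]
scene pail c [ 0.3775 -0.0284  0.0677] 802 knob [ 0.2794 -0.0218  0.1544] 87 yaw -3.8 rk 0.098
top pail c [ 0.378  -0.0291  0.0678] 133 no knob
```

```bash
python3 -m handwheel '4 12 0 0 0 0 1; 9 28 0 0 0 0 1; 10 32 0 0 0 0 1; 10 32 0 0 0 0 1; 9 30 0 0 0 0 1' 35; python3 -m handwheel '6 20 0 0 0 0 1; 3 12 0 0 0 0 1; 0 0 0 0 0 0 1; 0 0 20 0 0 0 1; 0 0 30 0 0 0 1'; python3 -m handwheel '0 0 30 0 0 0 1; 0 0 20 0 0 0 1; 0 0 10 0 0 0 1; 0 0 0 0 0 0 1; 0 0 0 0 0 0 1'; python3 - <<'E'
from h import *
st();pail("scene",ztop=.143,c0=(.545,.015))
E
```

```text
time_s: 54.6
position: [0.515, 0.0066, 0.3997]
eef_rot: [0.001, 0.723, 0.691, -0.001]
ft_force: [0.2, -1.2, -5.2]
opening: 0.0154
finger_force: 35.0
time_s: 55.1
position: [0.545, 0.0137, 0.3529]
eef_rot: [0.003, 0.723, 0.691, 0.001]
ft_force: [0.3, -0.3, -7.0]
opening: 0.015
finger_force: 35.0
time_s: 55.6
position: [0.5451, 0.0139, 0.2921]
eef_rot: [0.002, 0.723, 0.691, -0.0]
ft_force: [0.4, -0.9, -5.2]
opening: 0.0151
finger_force: 35.0
t 55.6 pos [0.5451 0.0139 0.2921] 
R [[0.045, 0.999, 0.002], [0.999, -0.045, -0.003], [-0.003, 0.002, -1.0]] q [-0.077  0.078  1.402 -0.003  1.66  -0.033] F [ 0.4 -0.9 -5.2] open 0.015057219428882055
scene pail c [0.5475 0.0129 0.0681] 491 knob [0.4455 0.0182 0.0508] 57 yaw -3.0 rk 0.102
```

```bash
python3 -m handwheel '2.5 -2 10 0 0 0 1; 0 0 8 0 0 0 1; 0 0 6 0 0 0 1; 0 0 4 0 0 0 1; 0 0 3 0 0 0 1' 35; python3 -m handwheel '0 0 1 0 0 0 1; 0 0 0 0 0 0 1; 0 0 0 0 0 0 1'; python3 - <<'E'
from h import *
st();pail("scene",c0=(.545,.015))
E
```

```text
time_s: 56.15
position: [0.5448, 0.0186, 0.266]
eef_rot: [0.003, 0.722, 0.692, 0.004]
ft_force: [-2.5, 7.0, 20.2]
opening: 0.0152
finger_force: 35.0
time_s: 56.45
position: [0.5448, 0.0186, 0.2661]
eef_rot: [0.004, 0.722, 0.692, 0.005]
ft_force: [-2.7, 5.4, 14.7]
opening: 0.0149
finger_force: 35.0
t 56.45 pos [0.5448 0.0186 0.2661] 
R [[0.043, 0.999, 0.012], [0.999, -0.043, 0.001], [0.001, 0.012, -1.0]] q [-0.071  0.08   1.451  0.002  1.599 -0.028] F [-2.7  5.4 14.7] open 0.014853206287968854
scene pail c [0.5477 0.0174 0.0677] 598 knob [0.4443 0.0227 0.026 ] 68 yaw -3.0 rk 0.104
```

```bash
python3 -m handwheel '0 0 -3 0 0 0 1; 0 0 0 0 0 0 .8; 0 0 0 0 0 0 .6; 0 0 0 0 0 0 .4; 0 0 0 0 0 0 .4' 10; python3 -m handwheel '0 0 -15 0 0 0 .4; 0 0 -30 0 0 0 .4; 0 0 -40 0 0 0 .4; 0 0 -40 0 0 0 .4; 0 0 0 0 0 0 .4'; python3 -m handwheel '0 -45 0 0 0 0 .4; 0 -45 0 0 0 0 .4; 0 -45 0 0 0 0 .4; 0 -45 0 0 0 0 .4; 0 0 0 0 0 0 .4';  python3 - <<'E'
from h import *
st();pail("scene",c0=(.545,.015));pail("top",c0=(.545,.015))
for n in("top","scene"):
    im,d=snapshot(n);P=cloud(d,cam(n))
    x,y,z=[P[...,i] for i in range(3)]
    m=(d>0)&(abs(np.hypot(x-.547,y-.0165)-.067)<.006)&(z>.1)&(z<.13); A=np.c_[x[m],y[m],np.ones(m.sum())]; print(n,'rim tilt',np.linalg.lstsq(A,z[m],rcond=None)[0],z[m].mean())
    for r in trace("stub_1",n):
        m=r["region"]&(d>0);print('stub',round(r["p"],2),np.median(P[m],0).round(3))
    for o in("tape_measure","blue_tin","glue_tube"):
        for r in trace(o,n)[:1]: m=r["region"]&(d>0);print(o,round(r["p"],2),np.median(P[m],0).round(3))
E
```

```text
time_s: 57.0
position: [0.5429, 0.0164, 0.2608]
eef_rot: [0.001, 0.723, 0.691, -0.002]
ft_force: [-0.0, 0.1, 0.3]
opening: 0.0394
finger_force: 0.0
time_s: 57.5
position: [0.5441, 0.0169, 0.3952]
eef_rot: [0.006, 0.723, 0.691, 0.004]
ft_force: [0.8, -0.6, 0.3]
opening: 0.0564
finger_force: 0.0
time_s: 58.0
position: [0.3593, 0.0254, 0.388]
eef_rot: [0.002, 0.723, 0.691, -0.0]
ft_force: [1.1, -0.2, 1.1]
opening: 0.0563
finger_force: 0.0
t 58.0 pos [0.3593 0.0254 0.388 ] 
R [[0.044, 0.999, 0.003], [0.999, -0.044, -0.003], [-0.003, 0.003, -1.0]] q [-0.085 -0.342  1.584 -0.003  1.896 -0.042] F [ 1.1 -0.2  1.1] open 0.056271467921784356
scene pail c [0.5468 0.0225 0.0677] 496 knob [0.444  0.0217 0.0206] 72 yaw 0.5 rk 0.103
top pail c [0.5473 0.0246 0.0677] 521 knob [0.4514 0.0351 0.0258] 4 yaw -6.2 rk 0.096
top rim tilt [-0.01099516 -0.04080592  0.12042371] 0.11355182505658633
stub 0.91 [ 0.648 -0.307  0.043]
stub 0.85 [ 0.458 -0.305  0.043]
stub 0.85 [ 0.683 -0.326  0.043]
stub 0.72 [0.482 0.287 0.033]
stub 0.68 [ 0.606 -0.309  0.043]
stub 0.61 [ 0.568 -0.312  0.044]
stub 0.54 [0.379 0.275 0.033]
tape_measure 0.72 [ 0.413 -0.151  0.031]
blue_tin 0.94 [0.419 0.142 0.033]
glue_tube 0.76 [ 0.698 -0.013  0.021]
scene rim tilt [ 0.00091493 -0.02724399  0.10930635] 0.10933520490591693
stub 0.91 [0.372 0.268 0.025]
stub 0.78 [ 0.676 -0.347  0.037]
stub 0.64 [ 0.454 -0.315  0.042]
stub 0.62 [ 0.645 -0.334  0.04 ]
stub 0.61 [ 0.557 -0.311  0.038]
stub 0.55 [ 0.599 -0.3    0.042]
stub 0.5 [0.479 0.28  0.026]
tape_measure 0.76 [ 0.405 -0.163  0.028]
blue_tin 0.7 [0.412 0.129 0.03 ]
glue_tube 0.63 [0.677 0.269 0.071]
```

```bash
python3 -m handwheel '0 0 0 0 0 0 .4; 0 0 0 0 0 0 .4; 0 0 0 0 0 0 .4; 0 0 0 0 0 0 .4; 0 0 0 0 0 0 .4' >/dev/null; python3 - <<'E'
from h import *
def tilt(P,d,c):
    x,y,z=[P[...,i] for i in range(3)]
    m=(d>0)&(abs(np.hypot(x-c[0],y-c[1])-.067)<.005)&(abs(z-.114)<.012)
    f=least_squares(lambda a:a[0]*(x[m]-c[0])+a[1]*(y[m]-c[1])+a[2]-z[m],[0,0,.114],loss='soft_l1',f_scale=.002).x; print(m.sum(),f.round(4))
for n in("top","scene"):
    f=np.load('pics/%s0.npz'%n); c,_=pail(n,f['im'],f['P'].copy()); tilt(f['P'],f['d'],c)
    cc=cam(n); im,d=snapshot(n); P=cloud(d,cc); c,_=pail(n,im,P.copy(),c0=(.547,.02)); tilt(P,d,c)
E
```

```text
top pail c [0.5388 0.0136 0.0676] 514 knob [ 0.4436 -0.0114  0.0262] 39 yaw 14.7 rk 0.098
548 [-0.0046 -0.0042  0.1148]
top pail c [0.5474 0.0247 0.0677] 522 knob [ 0.4498 -0.0095  1.2907] 1 yaw 19.3 rk 0.103
548 [-0.0051 -0.0037  0.1148]
scene pail c [0.5382 0.0115 0.0678] 483 knob [ 0.4358 -0.0142  0.0216] 70 yaw 14.1 rk 0.106
603 [-0.0015 -0.0033  0.1104]
scene pail c [0.547  0.0227 0.068 ] 489 knob [0.4438 0.0219 0.0218] 70 yaw 0.5 rk 0.103
617 [-0.0019 -0.0041  0.1103]
```

The pail is upright, at the same height as at the start, and well within the mat. Handing in.

```bash
python3 -c "
from station import sign_off
print(sign_off())"
```

```text
the job is handed in; nothing more can be done
None
```

Job handed in at about 59 s, no verdict returned: all five stubs are in the dip tray, and the empty pail stands upright on its mat about 8 mm off centre; my first lift of the bail tipped the pail slightly on the mat, but I set it back down with no stubs lost.

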